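# Expose a print screen in the art room

### The job

Take the roll of masking tape off the glass of the exposure unit and put it flat in the metal tray, then lay the print screen on the glass, mesh underneath as it lies now, centred and square over the film artwork with its long side along the artwork's, setting it down and not dropping it. Then lower the lid gently until it is fully shut, and only then turn the red handle a quarter turn clockwise to ON. Leave the paint bottle, the brush jar and the squeegee where they are.

Things in the scene. Friction and masses are not known exactly. Their poses are not given: they have to be found in the camera images.
- bed (a point): Centre of the film artwork on the glass, 90 mm above the table. Unit: pale case 260 deep x 344 wide x 90 high, immovable. Axes: x to the hinge at the back, y along the hinge (left seen from the front), z up. Film 90 (x) x 130 (y) with black flower and leaves 100 long (y), flat. The shut lid covers 102 before and behind, 117 each side; inside it 193 x 223 is free, 27 high.
- tape: Roll of cream masking tape lying flat on the glass over the artwork: outer diameter 110, bore 76 (wall 17 thick), 48 high, 0.2 kg. Origin: centre of its underside; z is its axis. Sizes in mm.
- tray: Loose open steel paint tray on the table beside the unit, either side: 200 (x) x 170 (y) outside, walls 4 thick and 22 high, floor 4 thick, 0.8 kg. Origin: centre of its underside. Sizes in mm.
- screen: Coated print screen flat on the table, other side of the unit: rigid aluminium frame 140 (x) x 180 mm (y, long side), bars 16 wide, 24 high; taut green coated steel mesh inside, its top 3 above the underside. 0.24 kg. Origin: centre of underside, z up. End bars: centre lines 82 from origin along y; long bars: 62 along x. Pinch a bar across from above, fingertips 4 or more above the underside.
- lid (a joint): Hinge of the dark blue lid: 0 fully shut, 1.45 to 1.7 rad (about upright) at the start, 1.75 its end stop. Stiff friction hinges hold it at any angle; shutting it takes about 5 N near its front edge when upright, less further down. It can be pushed shut with closed fingers on its outer face: from behind at first, then from above.
- lid_hinge (a point): Middle of the hinge line, at the rim side of the lid, 90 above the table and 102 behind the bed point. Its axes turn with the lid: y along the hinge, -x from the hinge towards the lid's front edge, z towards the lid's outer face (shut: x, y, z as at the bed). Sizes in mm.
- lid_top (a point): Point on the lid's outer face, mid-width, 185 from the hinge line and 20 from the front edge (lid 205 from hinge line to front edge, 235 wide, 40 thick from rim to outer face). A black pull lip 100 wide, 12 thick sticks 26 out from the front edge, its middle 22 from the rim. Axes as lid_hinge: z out of the outer face. Sizes in mm.
- switch (a joint): Red isolator handle on the dark panel right of the lid (seen from the front): 0 OFF (bar along the hinge), 1.571 ON (bar at right angles to it), growing clockwise from above, with end stops. A spring resists with about 0.25 N m; past about 0.95 rad it throws the handle on to ON by itself, short of 0.6 it falls back to OFF.
- switch_grip (a point): Middle of the red handle's bar on its vertical turning axis, 117 above the table: the bar is 68 long, 14 wide, 26 high (from 104 to 130 above the table). Axes turn with the handle: y along the bar, z up. Sizes in mm.
- paint_bottle: Orange paint bottle, 68 diameter, 165 high, standing behind the side places. Leave it alone. Origin: centre of its underside. Sizes in mm.
- brush_jar: Green glass jar, 76 diameter, 90 high, with brushes standing in it to about 200 high. Leave it alone. Origin: centre of its underside. Sizes in mm.
- squeegee: Wooden squeegee with a rubber blade lying behind the unit, 150 long (y), 24 high. Leave it alone. Origin: centre of the wooden grip's underside. Sizes in mm.
Mind the look-alikes: they are no part of the job. There is more than one size of the tape; the job needs the largest.

How it is judged:
By the outcome, as a careful person would: the job done as asked, in the order asked, and still so for the second after the job is handed in, with the robot touching nothing.
It also fails if it takes over 72 s, if anything falls off the work surface, if the arm or the gripper's body presses on something with over 40 N, if the wrist force passes 120 N, or if a joint passes its speed limit or range.

### The arm

A 7-joint arm with a two-finger parallel gripper is mounted at the origin on the work surface. World frame = base frame: x ahead of the robot, y to its left, z up, the work surface at z = 0. Lengths are in m, angles in rad, forces in N, time in s.
With the tool pointing down it reaches from about 0.4 to 0.85 m from the base axis. Payload 4.5 kg.
Tool frame: the origin (TCP) lies midway between the tips of the shut fingers; the grasp point (between the pads) lies 19 mm behind it; z points along the fingers, y is the direction in which the jaws open and shut (so a half turn about z gives the same grasp; the last joint's range is limited). The gripper opens to 88 mm and grips with 3 to 60 N. Pads are 18 mm wide; open, the fingers measure 123 mm over their backs; the gripper's body (75 mm by 187 mm) begins 45 mm behind the grasp point.
Start: joints at [1.173, 0.689, -0.195, 1.565, 0.157, 0.902, -0.215], TCP at [0.262, -0.568, 0.239] pointing down, gripper open.
Joint ranges: [-3.01, 3.01], [-0.46, 2.08], [-1.47, 1.51], [0.13, 2.56], [-1, 4.14], [0.04, 2.09], [-2.66, 2.66]. Speed limits (rad/s): [2.57, 2.57, 3.14, 3.14, 3.14, 3.14, 3.14].

### API

Orientations are given as a unit quaternion [x, y, z, w].
In Python, from plant import r gives the robot as it stands. The module is installed in compiled form; this text tells all that it offers.
- The arm moves only by the tool carry_out, never from a script. Its argument "commands" is a list of rows, each a list of 6 numbers: the shift along the tool's x, y, z in m, then the turn, a rotation vector about the tool's x, y, z in degrees. In form: [[dx, dy, dz, wx, wy, wz], ...]. A call has 1 to 12 rows; each row is the pose to reach, as a shift and turn from the pose commanded when the call began, along the tool's axes at that moment; what a row does not reach only later rows make up. A row lasts 1/10 s, in which the tool goes at most 50 mm and 8.59 degrees, less where a joint would pass 70% of its speed; a pose out of reach is approached as far as the arm can. A call with a gripper value outside its range is refused whole. "fingers" is the closure in counts, from 0 (fully open) to 255 (shut), set as the call begins (left out, the last holds). The fingers move at their own pace and stop on an object; "grip_force" is the grip in N (left out, the last holds). Time passes only in rows, so rows that repeat a pose let the fingers close. It gives the time, the measured TCP pose, the force and the opening at its end, in the units of the state.
- r.get_state(): the state, without advancing time (a new reading comes with each control period).
- r.snapshot(name): name is "side" or "top"; returns a dict with "img" (400x640x3 uint8, blue, green, red), "intrinsics" (3x3 intrinsics, pixels), "k1" (the pictures are not rectified: a ray, as slopes to the right and down, at radius r is drawn at 1 + k1 r^2 times it, then the intrinsics apply), "extrinsics" (4x4, takes a point from camera to world coordinates). Camera axes: x right, y down, z forward; pixel columns grow to the right and rows downward; lengths in m; the calibration is good to about 2 mm. A picture is of the moment at which its call begins. There is no depth.
- r.finish_job(): hands the job in, once; it reports no verdict.
Trained networks look in a picture, given as the dict that the camera call returned (one of the last four; its "shot" number tells which), for a name from the list of things; names that differ only in an ending like _2 or _b are one class to them, and where a whole thing is asked for, a point or a joint stands for the part that bears it (a point fixed in the world has none). Each returns a list of dicts, best first, with "p" (0 to 1); they miss things now and then, are a little off and sometimes report something else, mostly with a low value. They report only what shows in the picture. A call takes as long as a camera call. They do not tell look-alikes from the thing itself.
- r.spot_in(picture, label): "xyz" ([x, y, z] in m, in world coordinates, good to about 4 mm: the middle of the surface that is visible of it).
- r.spot_point(picture, label): "xyz" ([x, y, z] in m, in world coordinates, good to about 4 mm: a listed point, or the origin of a listed thing).
The state is a dict: "clock": time; "q": joint angles; "qd": joint speeds; "joint_torque": joint torques, N m; "tool_pos": TCP position; "eef_rot": TCP orientation; "contact_force": force on the tool from outside, world axes, zero at the start; "moment": the same for the moment, N m; "opening": opening from 0.0 (shut) to 1.0 (fully open).
Only numpy, scipy, OpenCV 4.12 (cv2) and the standard library are available. Lean on these libraries where they do the work, as an engineer would, in place of code of your own. Each camera call takes 0.05 s, during which the arm holds its last target.

## Working session

There is one attempt and no reset: what is moved stays moved. The work goes in short steps, Python scripts to look and compute and a tool call to move; the robot and the scene stay as the last step left them, time stands still between calls to the robot, and variables do not carry over. Pictures are saved under pics/ and viewed, and the job is handed in when it is done.

Besides the shell and the picture viewer there is one more tool, called by a JSON object that holds its "name" and its "arguments", one argument or row to a line. carry_out: Moves the arm, as the interface text tells. Its arguments: {"type":"object","properties":{"commands":{"type":"array","items":{"type":"array","items":{"type":"number"}}},"fingers":{"type":"number"},"grip_force":{"type":"number"}},"required":["commands"]}

```bash
mkdir -p pics
cat > h.py <<'E'
import numpy as np, cv2
from plant import r
from scipy.spatial.transform import Rotation as R
def save(s,n): cv2.imwrite('pics/'+n+'.png',s['img'])
def proj(s,p):
    E=np.array(s['extrinsics']);K=np.array(s['intrinsics']);c=np.linalg.inv(E)@np.append(p,1)
    a=c[:2]/c[2];a=a*(1+s['k1']*(a@a));return K[:2,:2]@a+K[:2,2]
def unproj(s,uv,z):
    E=np.array(s['extrinsics']);K=np.array(s['intrinsics'])
    d=np.linalg.inv(K)@np.array([uv[0],uv[1],1.]);b=d[:2].copy();a=b.copy()
    for _ in range(30): a=b/(1+s['k1']*(a@a))
    v=E[:3,:3]@np.array([a[0],a[1],1]);o=E[:3,3];return o+v*(z-o[2])/v[2]
def st():
    s=r.get_state();print('t',round(s['clock'],2),'p',np.round(s['tool_pos'],4),'q',np.round(s['eef_rot'],4),'F',np.round(s['contact_force'],1),'op',round(s['opening'],3));return s
E
python3 - <<'E'
from h import *
st()
for n in('top','side'):
    s=r.snapshot(n);save(s,n+'0');print(n,np.round(s['extrinsics'],3).tolist(),np.round(s['intrinsics'],1).tolist(),s['k1'])
    for l in['bed','tape','tray','screen','lid_hinge','lid_top','switch_grip','paint_bottle','brush_jar','squeegee']:
        print(l,[(np.round(d['xyz'],3).tolist(),round(d['p'],2),np.round(proj(s,d['xyz'])).tolist()) for d in r.spot_point(s,l)])
E
```

```text
t 0.0 p [ 0.2613 -0.5671  0.2379] q [ 9.768e-01  2.143e-01 -3.000e-04 -9.000e-04] F [0.1 0.7 0.3] op 1.001
top [[-0.026, -0.994, 0.11, 0.452], [-0.999, 0.028, 0.017, -0.0], [-0.02, -0.11, -0.994, 1.311], [0.0, 0.0, 0.0, 1.0]] [[452.5, 0.0, 319.5], [0.0, 452.5, 201.2], [0.0, 0.0, 1.0]] -0.07494794179065972
bed [([0.516, 0.055, 0.089], 0.84, [307.0, 228.0])]
tape [([0.329, 0.266, -0.0], 0.88, [237.0, 296.0]), ([0.515, 0.037, 0.088], 0.72, [314.0, 228.0]), ([0.795, 0.16, -0.004], 0.63, [271.0, 137.0])]
tray [([0.509, 0.417, 0.0], 0.89, [186.0, 235.0])]
screen [([0.497, -0.403, 0.002], 0.8, [467.0, 232.0])]
lid_hinge [([0.617, 0.066, 0.085], 0.86, [302.0, 191.0])]
lid_top [([0.668, 0.068, 0.273], 0.73, [296.0, 159.0])]
switch_grip [([0.528, -0.114, 0.118], 0.56, [371.0, 221.0])]
paint_bottle [([0.71, -0.329, -0.0], 0.91, [438.0, 160.0])]
brush_jar [([0.684, 0.308, -0.0], 0.8, [222.0, 175.0])]
squeegee [([0.744, -0.033, 0.003], 0.74, [337.0, 151.0])]
side [[-0.842, -0.364, 0.399, 0.164], [-0.54, 0.547, -0.64, 0.649], [0.015, -0.754, -0.657, 0.795], [0.0, 0.0, 0.0, 1.0]] [[396.8, 0.0, 320.2], [0.0, 396.8, 206.8], [0.0, 0.0, 1.0]] -0.07923475368483185
bed [([0.513, 0.059, 0.093], 0.86, [326.0, 239.0])]
tape [([0.512, 0.036, 0.089], 0.89, [331.0, 235.0]), ([0.329, 0.266, 0.002], 0.82, [346.0, 361.0]), ([0.792, 0.158, 0.002], 0.63, [220.0, 243.0])]
tray [([0.507, 0.418, -0.006], 0.81, [236.0, 376.0])]
screen [([0.495, -0.401, 0.003], 0.82, [403.0, 178.0])]
lid_hinge [([0.619, 0.07, 0.09], 0.63, [289.0, 226.0])]
lid_top [([0.666, 0.072, 0.27], 0.78, [269.0, 162.0])]
switch_grip [([0.526, -0.117, 0.115], 0.55, [356.0, 193.0])]
paint_bottle [([0.71, -0.326, 0.0], 0.8, [336.0, 168.0])]
brush_jar [([0.685, 0.31, 0.0], 0.91, [210.0, 299.0])]
squeegee [([0.714, -0.325, -0.003], 0.34, [335.0, 168.0]), ([0.664, 0.07, 0.271], 0.31, [270.0, 162.0])]
```

View pics/top0.png

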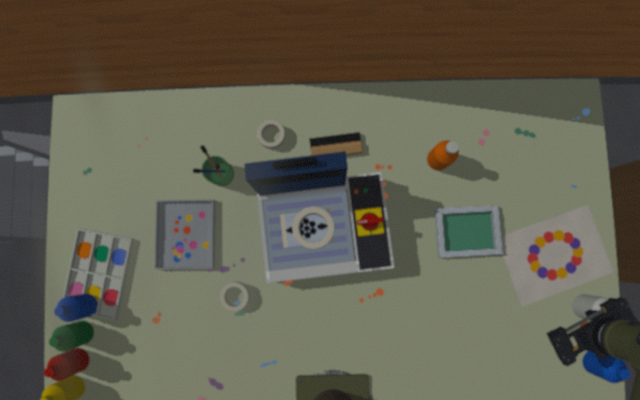

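View pics/side0.png

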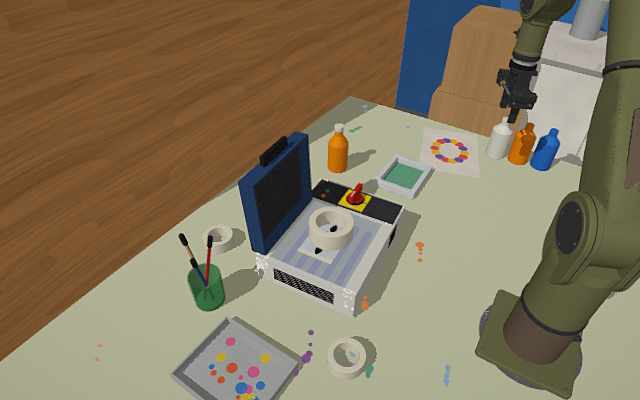

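Run:
```python
import cv2
a=cv2.imread('pics/top0.png')[110:330,160:510];cv2.imwrite('pics/top0c.png',cv2.resize(a,None,fx=2.28,fy=2.28,interpolation=cv2.INTER_CUBIC))
a=cv2.imread('pics/side0.png')[120:320,200:460];cv2.imwrite('pics/side0c.png',cv2.resize(a,None,fx=3,fy=3,interpolation=cv2.INTER_CUBIC))
```

```text
(no output)
```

View pics/top0c.png

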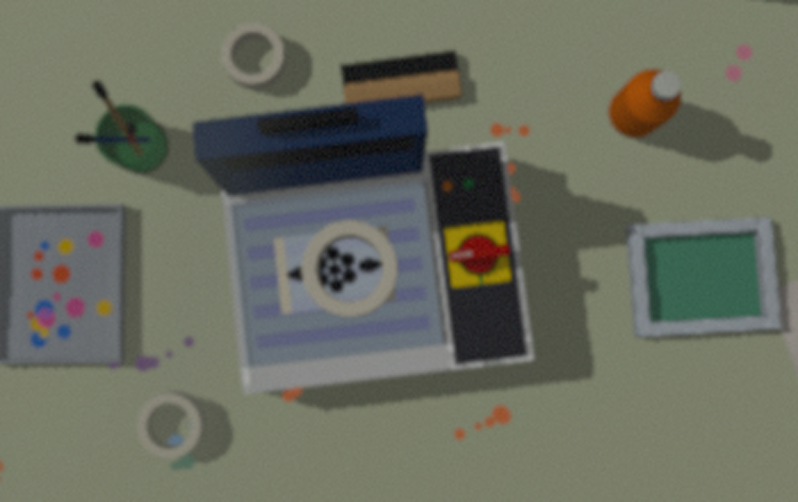

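View pics/side0c.png

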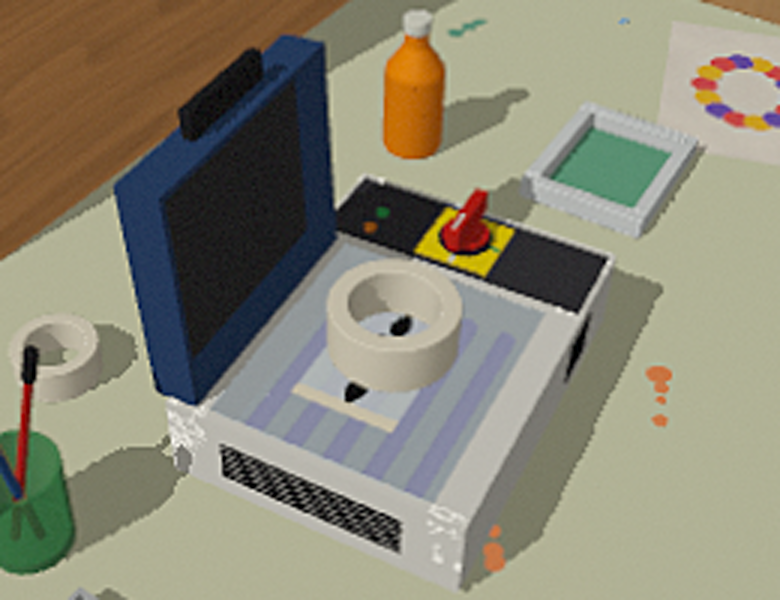

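Candidates for the tape: on the glass (top px 314,218), front left on the table (234,296), back left on the table (271,134). The one on the glass is visibly the largest and lies over the artwork, so I choose it. Next I measure poses and yaws.

Run:
```python
import cv2
def crop(n,x0,y0,x1,y1,f,o):
    a=cv2.imread(f'pics/{n}.png')[y0:y1,x0:x1];a=cv2.resize(a,None,fx=f,fy=f,interpolation=cv2.INTER_CUBIC);a=cv2.convertScaleAbs(a,alpha=1.4);
    for i in range(0,x1-x0,10): cv2.putText(a,str(x0+i),(int(i*f),8),0,.3,(255,255,255),1);cv2.line(a,(int(i*f),10),(int(i*f),14),(255,255,255),1)
    for i in range(0,y1-y0,10): cv2.putText(a,str(y0+i),(0,int(i*f)+3),0,.3,(255,255,255),1)
    cv2.imwrite(f'pics/{o}.png',a)
crop('top0',240,145,400,265+25,4.1,'c1')
crop('top0',425,195,515,265,8,'c2')
crop('top0',145,190,225,280,6.5,'c3')
```

```text
(no output)
```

View pics/c1.png

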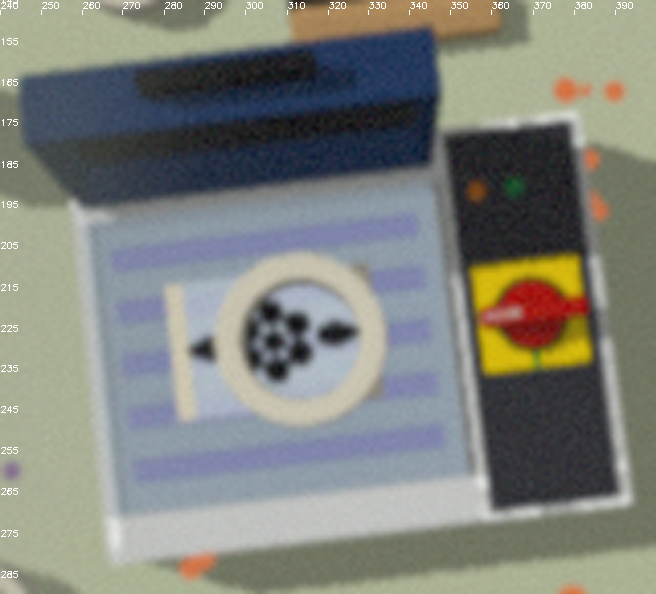

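View pics/c2.png

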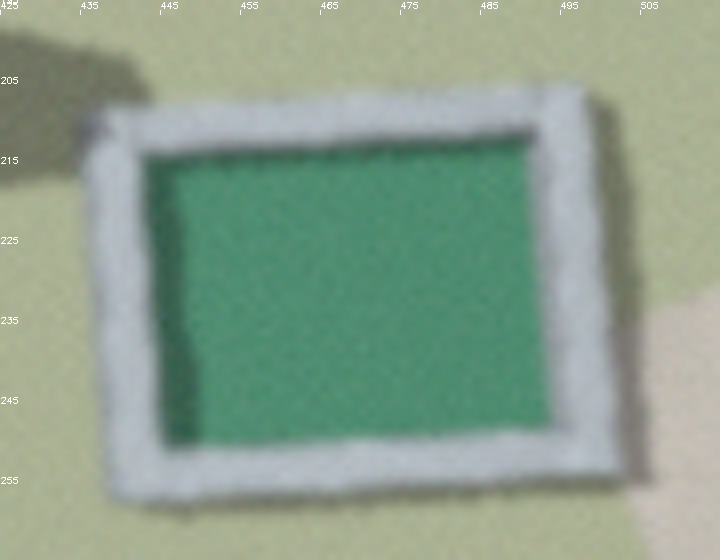

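View pics/c3.png

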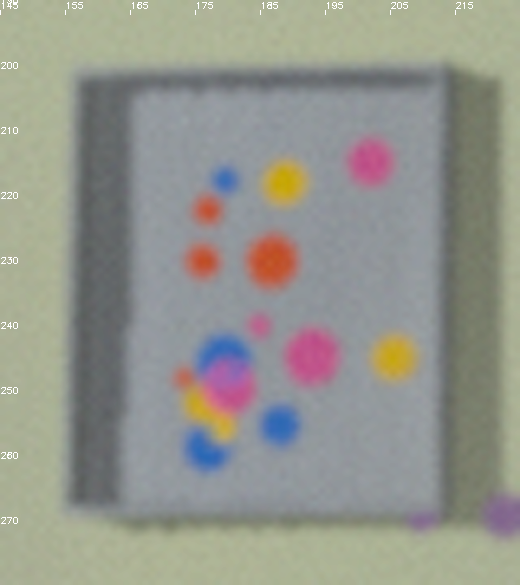

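```bash
cat > fit.py <<'E'
from h import *
def fit(model,meas):
    m=np.array(model,float);w=np.array(meas)[:,:2];mc=m.mean(0);wc=w.mean(0);A=m-mc;B=w-wc
    th=np.arctan2((A[:,0]*B[:,1]-A[:,1]*B[:,0]).sum(),(A*B).sum());Rm=np.array([[np.cos(th),-np.sin(th)],[np.sin(th),np.cos(th)]])
    t=wc-Rm@mc;return t,np.degrees(th),np.round((w-(m@Rm.T+t))*1000,1).tolist()
E
python3 - <<'E'
from fit import *
s=r.snapshot('top')
c1=lambda a:(240+a[0]/4.1,145+a[1]/4.1)
c2=lambda a:(425+a[0]/8,195+a[1]/8)
c3=lambda a:(145+a[0]/6.5,190+a[1]/6.5)
U=lambda c,L,z:[unproj(s,c(a),z) for a in L]
print('case',fit([[-.13,.172],[-.13,-.172],[.13,-.172]],U(c1,[(115,562),(630,500),(575,115)],.09)))
print(np.round(U(c1,[(115,562),(630,500),(575,115)],.09),4))
print('film px',np.round(U(c1,[(163,285),(180,423),(365,265),(382,398)],.09),4))
print('film',fit([[.045,.065],[-.045,.065],[.045,-.065],[-.045,-.065]],U(c1,[(163,285),(180,423),(365,265),(382,398)],.09)))
print('tape',U(c1,[(301,338)],.138))
print('screen',fit([[.07,.09],[.07,-.09],[-.07,-.09],[-.07,.09]],U(c2,[(88,118),(582,88),(618,472),(112,500)],.024)))
print('tray',fit([[.1,.085],[.1,-.085],[-.1,-.085],[-.1,.085]],U(c3,[(75,68),(448,65),(443,520),(68,512)],.022)))
print('switch',np.round(U(c1,[(480,318),(590,303),(531,314)],.130),4))
# spot_in
print([(l,[(np.round(d['xyz'],3).tolist(),round(d['p'],2)) for d in r.spot_in(s,l)]) for l in('tape','lid','switch')])
E
```

```text
case (array([0.51740829, 0.00888796]), np.float64(5.529061848006285), [[2.3, -3.8], [0.7, 1.6], [-3.0, 2.3]])
[[ 0.3737  0.1637  0.09  ]
 [ 0.4053 -0.1733  0.09  ]
 [ 0.6603 -0.1475  0.09  ]]
film px [[ 0.5544  0.1291  0.09  ]
 [ 0.4632  0.1195  0.09  ]
 [ 0.564  -0.0048  0.09  ]
 [ 0.4761 -0.0135  0.09  ]]
film (array([0.51440733, 0.05755122]), np.float64(5.146872216671156), [[1.0, 2.8], [-0.6, 1.2], [-1.1, -1.7], [0.7, -2.3]])
tape [array([0.51434356, 0.03709661, 0.138     ])]
screen (array([ 0.49571629, -0.40152588]), np.float64(1.41106386291472), [[-2.4, -0.7], [-1.1, 0.1], [1.6, -0.5], [1.9, 1.2]])
tray (array([0.50944144, 0.41272926]), np.float64(-1.0402910629356992), [[-0.2, 0.8], [-0.6, 0.8], [-1.3, -0.0], [2.2, -1.6]])
switch [[ 0.5244 -0.0769  0.13  ]
 [ 0.532  -0.1473  0.13  ]
 [ 0.526  -0.1095  0.13  ]]
[('tape', [([0.516, 0.037, 0.136], 0.87), ([0.333, 0.263, 0.032], 0.84), ([0.79, 0.158, 0.03], 0.79)]), ('lid', [([0.64, 0.07, 0.295], 0.97)]), ('switch', [([0.527, -0.112, 0.126], 0.83), ([0.759, -0.034, 0.022], 0.31)])]
```

```bash
cat >> h.py <<'E'
def down(psi):
    p=np.radians(psi);return R.from_matrix(np.array([[np.cos(p),np.sin(p),0],[np.sin(p),-np.cos(p),0],[0,0,-1]]))
def plan(x,y,z,psi):
    s=st();R0=R.from_quat(s['eef_rot']);d=R0.inv().apply(np.array([x,y,z])-s['tool_pos']);w=(R0.inv()*down(psi)).as_rotvec(degrees=True)
    print('->',np.round(d,4).tolist(),np.round(w,1).tolist())
E
python3 -c "
from h import *
plan(.467,.033,.22,95.4)"
```

```text
t 1.3 p [ 0.2616 -0.5676  0.2387] q [0.9768 0.2142 0.     0.    ] F [ 1.1 -0.9  1.1] op 0.998
-> [0.4379, -0.4595, 0.0187] [0.0, -0.0, -70.7]
```

{"name": "carry_out", "arguments": {
  "commands": [
    [0.438,-0.46,0.019,0,0,-70.7],
    [0.438,-0.46,0.019,0,0,-70.7],
    [0.438,-0.46,0.019,0,0,-70.7],
    [0.438,-0.46,0.019,0,0,-70.7],
    [0.438,-0.46,0.019,0,0,-70.7],
    [0.438,-0.46,0.019,0,0,-70.7],
    [0.438,-0.46,0.019,0,0,-70.7],
    [0.438,-0.46,0.019,0,0,-70.7],
    [0.438,-0.46,0.019,0,0,-70.7],
    [0.438,-0.46,0.019,0,0,-70.7],
    [0.438,-0.46,0.019,0,0,-70.7],
    [0.438,-0.46,0.019,0,0,-70.7]
  ],
  "fingers": 0
}}

```text
clock: 2.5
tool_pos: [0.456, 0.0018, 0.2209]
eef_rot: [0.673, 0.74, 0.0, 0.0]
contact_force: [1.1, 0.3, 0.1]
opening: 1.001
```

```bash
python3 -c "
from h import *
plan(.468,.0327,.106,95.4)
print(np.round(r.get_state()['q'],2))
"
```

```text
t 2.5 p [0.456  0.0018 0.2209] q [6.729e-01 7.398e-01 1.000e-04 4.000e-04] F [1.1 0.3 0.1] op 1.001
-> [0.0297, 0.0148, 0.1149] [0.0, 0.0, 0.0]
[ 0.21  0.53 -0.47  2.07  0.41  0.63 -0.45]
```

{"name": "carry_out", "arguments": {
  "commands": [
    [0.02,0.01,0,0,0,0],
    [0.02,0.01,0,0,0,0],
    [0.02,0.01,0,0,0,0]
  ]
}}

```text
clock: 2.8
tool_pos: [0.4632, 0.0202, 0.2207]
eef_rot: [0.673, 0.74, -0.001, 0.0]
contact_force: [-0.7, -1.3, 0.9]
opening: 1.001
```

```bash
python3 -c "
from h import *
plan(.468,.0327,.106,95.4)
s=r.snapshot('top');save(s,'top1');s=r.snapshot('side');save(s,'side1')
plan(.468,.0327,.106,95.4)
"
```

```text
t 2.8 p [0.4632 0.0202 0.2207] q [ 6.726e-01  7.400e-01 -6.000e-04  1.000e-04] F [-0.7 -1.3  0.9] op 1.001
-> [0.0121, 0.0061, 0.1147] [-0.0, 0.1, 0.1]
t 2.9 p [0.4628 0.0188 0.2206] q [ 6.737e-01  7.390e-01 -9.000e-04  1.000e-04] F [ 0.4  0.2 -0.6] op 1.0
-> [0.0135, 0.0066, 0.1146] [-0.1, 0.1, -0.1]
```

View pics/side1.png

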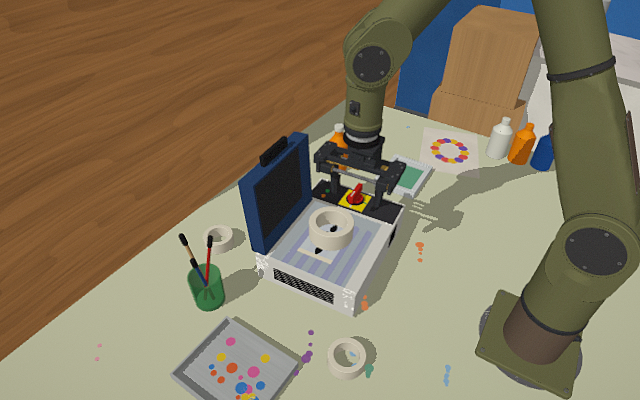

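Side view: the gripper (px ~360,165) is above and to the front of the tape (330,230), jaws along x, path clear. Descending.

{"name": "carry_out", "arguments": {
  "commands": [
    [0.013,0.006,0.03,0,0,0],
    [0.013,0.006,0.06,0,0,0],
    [0.013,0.006,0.09,0,0,0],
    [0.013,0.006,0.115,0,0,0],
    [0.013,0.006,0.115,0,0,0],
    [0.013,0.006,0.115,0,0,0]
  ]
}}

```text
clock: 3.5
tool_pos: [0.468, 0.033, 0.106]
eef_rot: [0.673, 0.739, -0.001, 0.0]
contact_force: [-0.3, -0.1, 0.2]
opening: 1.002
```

{"name": "carry_out", "arguments": {
  "commands": [
    [0,0,0,0,0,0],
    [0,0,0,0,0,0],
    [0,0,0,0,0,0],
    [0,0,0,0,0,0],
    [0,0,0,0,0,0],
    [0,0,0,0,0,0],
    [0,0,0,0,0,0]
  ],
  "fingers": 255,
  "grip_force": 25
}}

```text
clock: 4.2
tool_pos: [0.4682, 0.0343, 0.1058]
eef_rot: [0.673, 0.74, -0.0, 0.0]
contact_force: [0.2, -0.0, 0.2]
opening: 0.388
```

```bash
python3 -c "
from h import *
plan(.463,.413,.25,90)
s=r.snapshot('side');save(s,'side2')
"
```

```text
t 4.2 p [0.4682 0.0343 0.1058] q [ 0.6727  0.7399 -0.      0.    ] F [ 0.2 -0.   0.2] op 0.388
-> [0.3775, 0.0308, -0.1443] [-0.0, 0.0, 5.4]
```

View pics/side2.png

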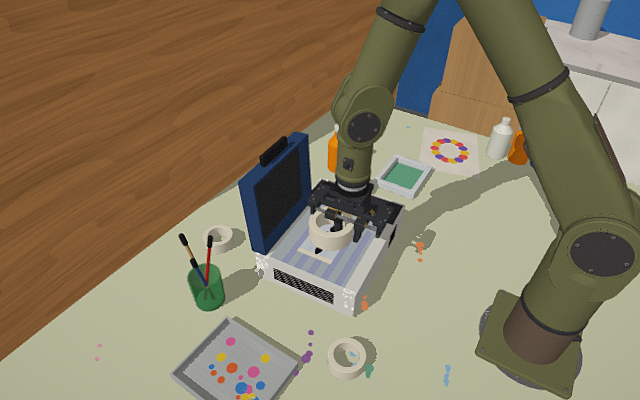

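{"name": "carry_out", "arguments": {
  "commands": [
    [0,0,0,0,0,0],
    [0,0,0,0,0,0],
    [0,0,0,0,0,0],
    [0,0,0,0,0,0]
  ]
}}

```text
clock: 4.65
tool_pos: [0.468, 0.0343, 0.1057]
eef_rot: [0.673, 0.74, -0.0, -0.0]
contact_force: [-1.3, 0.4, 0.6]
opening: 0.203
```

{"name": "carry_out", "arguments": {
  "commands": [
    [0,0,-0.02,0,0,0],
    [0,0,-0.05,0,0,0],
    [0,0,-0.08,0,0,0],
    [0,0,-0.11,0,0,0],
    [0,0,-0.11,0,0,0]
  ]
}}

```text
clock: 5.15
tool_pos: [0.4701, 0.0347, 0.2185]
eef_rot: [0.673, 0.74, 0.003, 0.002]
contact_force: [0.0, 0.1, -2.4]
opening: 0.201
```

```bash
python3 -c "
from h import *
plan(.463,.413,.216,90)
s=r.snapshot('side');save(s,'side3')
"
```

```text
t 5.15 p [0.4701 0.0347 0.2185] q [0.673  0.7396 0.0026 0.0019] F [ 0.   0.1 -2.4] op 0.201
-> [0.3773, 0.0285, 0.0029] [0.4, -0.0, 5.4]
```

View pics/side3.png

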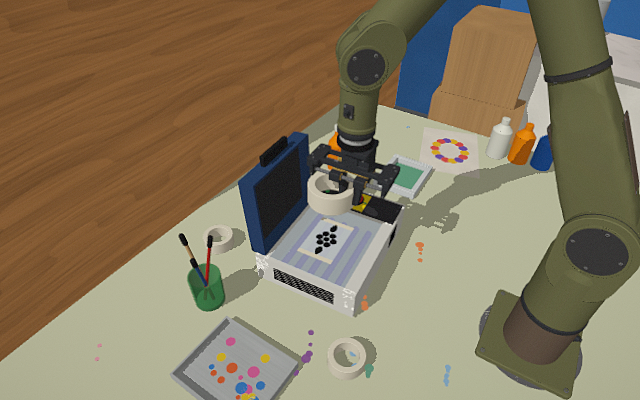

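The tape is held (opening 0.2 ≈ 17.7 mm), lifted to px (330,192); the artwork is now visible at (325,242).

{"name": "carry_out", "arguments": {
  "commands": [
    [0.03,0.002,0,0,0,0.5],
    [0.07,0.005,0,0,0,1],
    [0.11,0.01,0,0,0,2],
    [0.15,0.013,0,0,0,2.5],
    [0.19,0.016,0,0,0,3],
    [0.23,0.019,0,0,0,3.5],
    [0.27,0.022,0,0,0,4],
    [0.31,0.025,0,0,0,4.5],
    [0.35,0.027,0,0,0,5],
    [0.377,0.029,0,0,0,5.4],
    [0.377,0.029,0.03,0,0,5.4],
    [0.377,0.029,0.06,0,0,5.4]
  ]
}}

```text
clock: 6.4
tool_pos: [0.4602, 0.4132, 0.1532]
eef_rot: [0.706, 0.708, -0.001, 0.0]
contact_force: [1.1, -0.6, -3.2]
opening: 0.203
```

```bash
python3 -c "
from h import *
plan(.463,.413,.021,90)
s=r.snapshot('side');save(s,'side4')
s=r.snapshot('top');save(s,'top4')
import json;
print([(np.round(d['xyz'],3).tolist(),d['p']) for d in r.spot_point(s,'bed')])
plan(.463,.413,.021,90)
a=s['img'][145:290,240:400];a=cv2.resize(a,None,fx=4.1,fy=4.1,interpolation=cv2.INTER_CUBIC);cv2.imwrite('pics/c4.png',cv2.convertScaleAbs(a,alpha=1.4))
"
```

```text
t 6.4 p [0.4602 0.4132 0.1532] q [ 7.061e-01  7.081e-01 -6.000e-04  1.000e-04] F [ 1.1 -0.6 -3.2] op 0.203
-> [-0.0001, 0.0029, 0.1321] [-0.0, 0.1, 0.2]
[([0.517, 0.057, 0.091], 0.88)]
t 6.55 p [0.4595 0.4101 0.1522] q [ 7.067e-01  7.075e-01 -4.000e-03  5.000e-04] F [-0.6 -0.  -1.7] op 0.199
-> [0.0037, 0.0041, 0.1312] [-0.3, 0.4, 0.1]
```

View pics/side4.png

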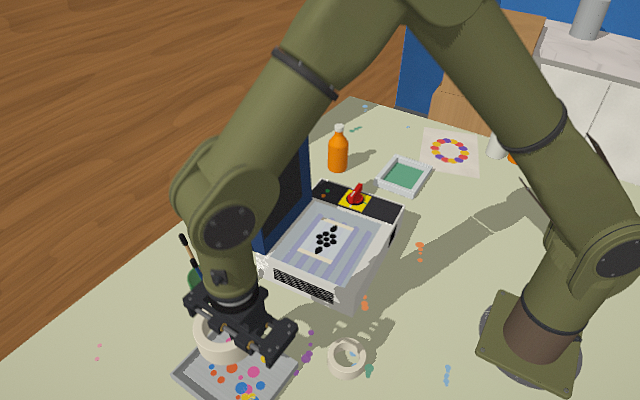

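View pics/c4.png

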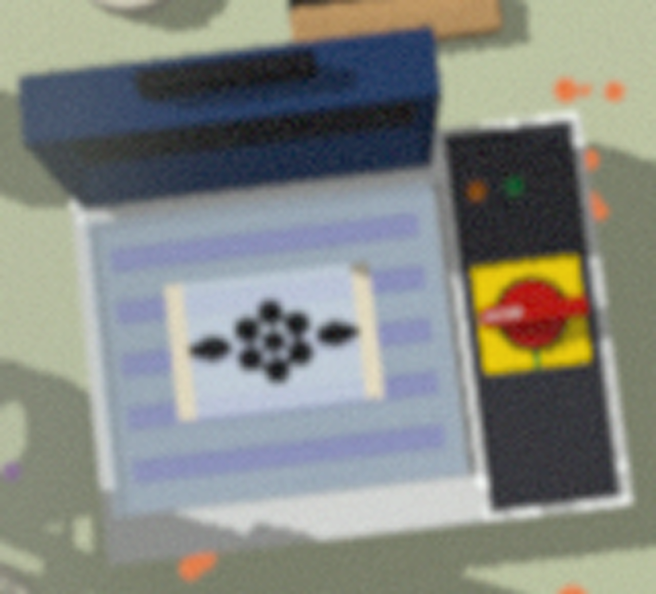

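{"name": "carry_out", "arguments": {
  "commands": [
    [0.002,0.003,0.04,0,0,0],
    [0.002,0.003,0.08,0,0,0],
    [0.002,0.003,0.105,0,0,0],
    [0.002,0.003,0.115,0,0,0],
    [0.002,0.003,0.122,0,0,0],
    [0.002,0.003,0.127,0,0,0],
    [0.002,0.003,0.13,0,0,0],
    [0.002,0.003,0.131,0,0,0],
    [0.002,0.003,0.131,0,0,0]
  ]
}}

```text
clock: 7.45
tool_pos: [0.4647, 0.4146, 0.0254]
eef_rot: [0.707, 0.707, 0.001, 0.0]
contact_force: [-1.0, -0.4, -2.2]
opening: 0.199
```

Run:
```python
from fit import *
plan(.463,.413,.021,90)
s=r.snapshot('top')
c1=lambda a:(240+a[0]/4.1,145+a[1]/4.1)
U=lambda c,L,z:[unproj(s,c(a),z) for a in L]
print('film',fit([[.045,.065],[-.045,.065],[.045,-.065],[-.045,-.065]],U(c1,[(165,285),(180,421),(367,263),(383,397)],.09)))
print('flower',np.round(U(c1,[(274,341),(190,349),(358,331)],.09),4))
print(np.round(U(c1,[(115,252),(415,217)],.09),4),np.round(U(c1,[(137,470),(440,435)],.09),4))
```

```text
t 7.45 p [0.4647 0.4146 0.0254] q [7.069e-01 7.073e-01 5.000e-04 0.000e+00] F [-1.  -0.4 -2.2] op 0.199
-> [-0.0016, -0.0017, 0.0044] [0.0, -0.0, 0.0]
film (array([0.5152069 , 0.05670535]), np.float64(5.039312945428396), [[0.0, 2.4], [-0.2, 1.9], [-0.5, -2.1], [0.7, -2.2]])
flower [[0.5154 0.0565 0.09  ]
 [0.5116 0.112  0.09  ]
 [0.5205 0.001  0.09  ]]
[[ 0.5772  0.1607  0.09  ]
 [ 0.595  -0.0388  0.09  ]] [[ 0.4332  0.1483  0.09  ]
 [ 0.4509 -0.0508  0.09  ]]
```

{"name": "carry_out", "arguments": {
  "commands": [
    [0,0,0.003,0,0,0],
    [0,0,0.0045,0,0,0],
    [0,0,0.005,0,0,0],
    [0,0,0.005,0,0,0]
  ]
}}

```text
clock: 7.9
tool_pos: [0.4644, 0.4144, 0.0199]
eef_rot: [0.707, 0.707, 0.0, 0.0]
contact_force: [-0.6, 0.6, -0.9]
opening: 0.202
```

{"name": "carry_out", "arguments": {
  "commands": [
    [0,0,0.001,0,0,0],
    [0,0,0.001,0,0,0]
  ]
}}

```text
clock: 8.1
tool_pos: [0.4644, 0.4144, 0.0197]
eef_rot: [0.707, 0.707, 0.0, 0.0]
contact_force: [-2.0, -2.0, 4.7]
opening: 0.203
```

{"name": "carry_out", "arguments": {
  "commands": [
    [0,0,0,0,0,0],
    [0,0,0,0,0,0],
    [0,0,0,0,0,0],
    [0,0,0,0,0,0]
  ],
  "fingers": 150
}}

```text
clock: 8.5
tool_pos: [0.4644, 0.4144, 0.0187]
eef_rot: [0.707, 0.707, 0.0, 0.0]
contact_force: [-0.9, 0.4, -0.5]
opening: 0.412
```

{"name": "carry_out", "arguments": {
  "commands": [
    [0,0,-0.03,0,0,0],
    [0,0,-0.07,0,0,0],
    [0,0,-0.12,0,0,0],
    [0,0,-0.17,0,0,0],
    [0,0,-0.22,0,0,0],
    [0,0,-0.22,0,0,0]
  ]
}}

```text
clock: 9.1
tool_pos: [0.467, 0.418, 0.2462]
eef_rot: [0.707, 0.707, 0.007, -0.0]
contact_force: [-0.4, 0.7, 0.3]
opening: 0.412
```

Run:
```python
from h import *
s=r.snapshot('side');save(s,'side5')
plan(.434,-.403,.22,91.4)
```

```text
t 9.15 p [0.4658 0.4161 0.2425] q [ 7.070e-01  7.072e-01  4.000e-03 -1.000e-04] F [-0.6  0.   0. ] op 0.409
-> [-0.8193, -0.0321, 0.0176] [0.3, -0.3, -1.4]
```

View pics/side5.png

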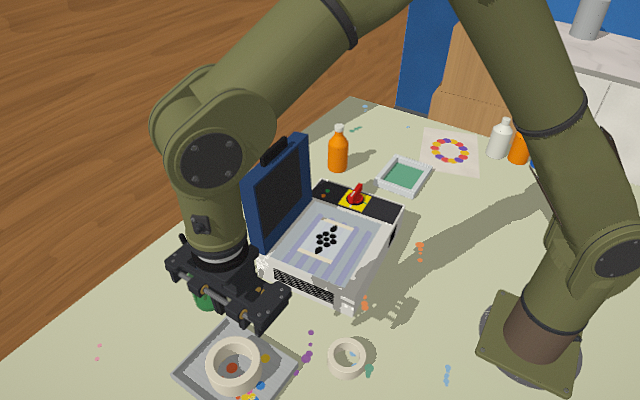

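The tape lies flat in the tray (px 233,365). On to the screen.

{"name": "carry_out", "arguments": {
  "commands": [
    [-0.6,-0.024,0.013,0,0,-1],
    [-0.6,-0.024,0.013,0,0,-1],
    [-0.6,-0.024,0.013,0,0,-1],
    [-0.6,-0.024,0.013,0,0,-1],
    [-0.6,-0.024,0.013,0,0,-1],
    [-0.6,-0.024,0.013,0,0,-1],
    [-0.6,-0.024,0.013,0,0,-1],
    [-0.6,-0.024,0.013,0,0,-1],
    [-0.6,-0.024,0.013,0,0,-1],
    [-0.6,-0.024,0.013,0,0,-1],
    [-0.6,-0.024,0.013,0,0,-1],
    [-0.6,-0.024,0.013,0,0,-1]
  ],
  "fingers": 135
}}

```text
clock: 10.35
tool_pos: [0.4393, -0.1869, 0.2244]
eef_rot: [0.701, 0.714, -0.001, -0.001]
contact_force: [0.5, 0.9, -0.2]
opening: 0.472
```

{"name": "carry_out", "arguments": {
  "commands": [
    [-0.219,-0.008,0.01,0,0,-0.4],
    [-0.219,-0.008,0.02,0,0,-0.4],
    [-0.219,-0.008,0.03,0,0,-0.4],
    [-0.219,-0.008,0.04,0,0,-0.4],
    [-0.219,-0.008,0.05,0,0,-0.4],
    [-0.219,-0.008,0.1,0,0,-0.4],
    [-0.219,-0.008,0.1,0,0,-0.4]
  ]
}}

```text
clock: 11.05
tool_pos: [0.4314, -0.4019, 0.1188]
eef_rot: [0.698, 0.716, -0.001, -0.007]
contact_force: [-0.8, 0.4, 0.1]
opening: 0.469
```

Run:
```python
from h import *
s=r.snapshot('side');save(s,'side6')
print([(np.round(d['xyz'],3).tolist(),d['p']) for d in r.spot_point(s,'screen')])
plan(.434,-.4035,.006,91.4)
a=s['img'][100:250,330:510];cv2.imwrite('pics/c6.png',cv2.resize(a,None,fx=4,fy=4,interpolation=cv2.INTER_CUBIC))
for y in(-.09,.09):
  for x in(.07,-.07):
    v=R.from_euler('z',1.4,degrees=True).apply([x,y,.024])+[.4957,-.4015,0];p=proj(s,v);print(np.round((p-[330,100])*4))
```

```text
[([0.495, -0.401, 0.002], 0.62)]
t 11.15 p [ 0.436  -0.4025  0.1247] q [ 6.976e-01  7.164e-01  1.000e-04 -2.200e-03] F [-0.5  0.7 -0. ] op 0.473
-> [-0.0013, -0.0017, 0.1187] [-0.2, -0.2, 0.1]
[259. 213.]
[410. 263.]
[171. 317.]
[334. 375.]
```

View pics/c6.png

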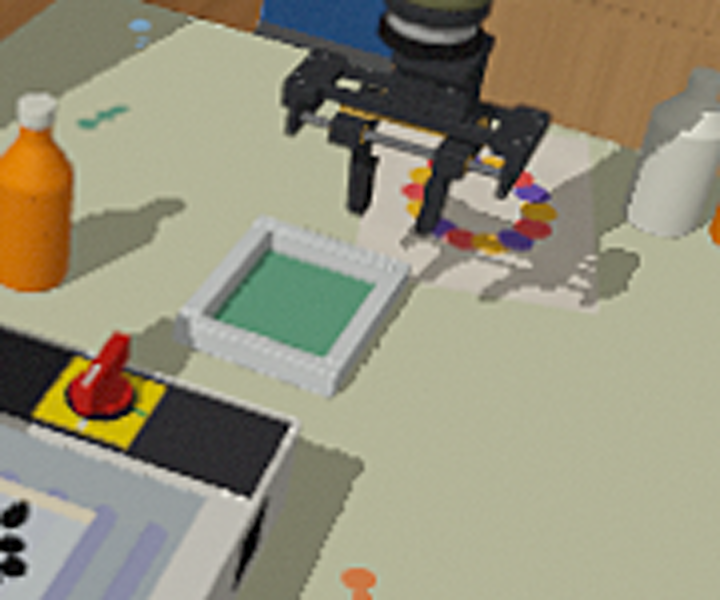

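The screen's corners in the side crop (264,218), (410,263), (335,375) and (180,315) match the projected top-view estimate. Descending onto the front long bar.

{"name": "carry_out", "arguments": {
  "commands": [
    [-0.001,-0.002,0.04,0,0,0],
    [-0.001,-0.002,0.075,0,0,0],
    [-0.001,-0.002,0.095,0,0,0],
    [-0.001,-0.002,0.108,0,0,0],
    [-0.001,-0.002,0.114,0,0,0],
    [-0.001,-0.002,0.116,0,0,0],
    [-0.001,-0.002,0.116,0,0,0]
  ]
}}

```text
clock: 11.85
tool_pos: [0.4356, -0.4056, 0.0109]
eef_rot: [0.698, 0.716, 0.0, 0.001]
contact_force: [-0.6, 0.4, 0.1]
opening: 0.471
```

Run:
```python
from h import *
plan(.434,-.4035,.006,91.4)
```

```text
t 11.85 p [ 0.4356 -0.4056  0.0109] q [6.981e-01 7.160e-01 1.000e-04 9.000e-04] F [-0.6  0.4  0.1] op 0.471
-> [0.0021, -0.0016, 0.0049] [0.1, 0.1, 0.1]
```

{"name": "carry_out", "arguments": {
  "commands": [
    [0.002,-0.002,0.003,0,0,0],
    [0.002,-0.002,0.005,0,0,0],
    [0.002,-0.002,0.005,0,0,0]
  ]
}}

```text
clock: 12.15
tool_pos: [0.4326, -0.4033, 0.0049]
eef_rot: [0.698, 0.716, -0.0, -0.0]
contact_force: [-0.5, 0.1, -0.1]
opening: 0.472
```

{"name": "carry_out", "arguments": {
  "commands": [
    [0,0,0,0,0,0],
    [0,0,0,0,0,0],
    [0,0,0,0,0,0],
    [0,0,0,0,0,0],
    [0,0,0,0,0,0],
    [0,0,0,0,0,0]
  ],
  "fingers": 255,
  "grip_force": 40
}}

```text
clock: 12.75
tool_pos: [0.4332, -0.4033, 0.0049]
eef_rot: [0.698, 0.716, 0.0, 0.0]
contact_force: [1.1, -0.3, -0.3]
opening: 0.175
```

Run:
```python
from h import *
plan(.434,-.4035,.206,91.4)
s=r.snapshot('top');save(s,'top7')
a=s['img'][195:265,425:515];cv2.imwrite('pics/c7.png',cv2.resize(a,None,fx=8,fy=8,interpolation=cv2.INTER_CUBIC))
```

```text
t 12.75 p [ 0.4332 -0.4033  0.0049] q [6.981e-01 7.160e-01 2.000e-04 3.000e-04] F [ 1.1 -0.3 -0.3] op 0.175
-> [-0.0002, 0.001, -0.2011] [0.0, 0.0, 0.0]
```

View pics/c7.png

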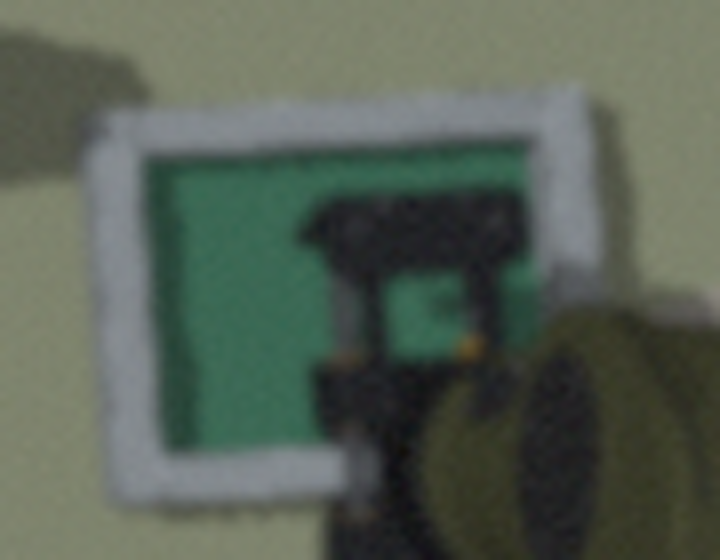

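Gripped across the front bar, frame square in the picture at its earlier corners. Lift.

{"name": "carry_out", "arguments": {
  "commands": [
    [0,0,-0.01,0,0,0],
    [0,0,-0.03,0,0,0],
    [0,0,-0.06,0,0,0],
    [0,0,-0.1,0,0,0],
    [0,0,-0.14,0,0,0],
    [0,0,-0.18,0,0,0],
    [0,0,-0.19,0,0,0],
    [0,0,-0.19,0,0,0]
  ]
}}

```text
clock: 13.6
tool_pos: [0.4326, -0.4037, 0.1961]
eef_rot: [0.698, 0.716, -0.0, 0.001]
contact_force: [-0.5, 0.5, -3.9]
opening: 0.18
```

Run:
```python
from h import *
b=np.array([.5153,.0567]);c=np.radians(5.1);t=b-.062*np.array([np.cos(c),np.sin(c)]);print(t)
s=r.snapshot('side');save(s,'side8')
plan(*t,.195,95.1)
```

```text
[0.45354545 0.05118855]
t 13.65 p [ 0.4316 -0.4031  0.1942] q [ 6.983e-01  7.158e-01 -5.000e-04 -7.000e-04] F [ 0.5  0.8 -4. ] op 0.178
-> [0.4536, 0.0332, -0.0007] [-0.1, -0.0, -3.7]
```

View pics/side8.png

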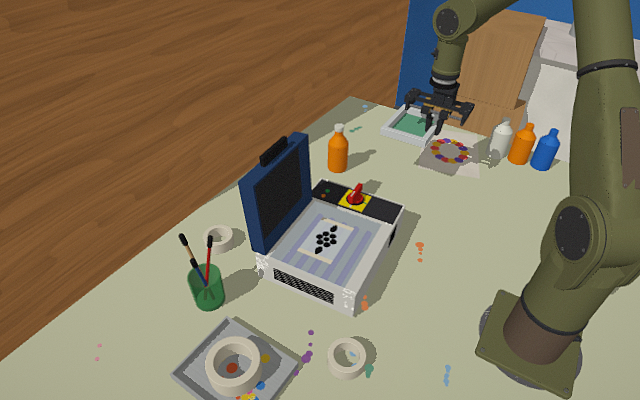

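{"name": "carry_out", "arguments": {
  "commands": [
    [0.03,0.002,0,0,0,-0.2],
    [0.07,0.005,0,0,0,-0.5],
    [0.11,0.008,0,0,0,-0.8],
    [0.15,0.011,0,0,0,-1.2],
    [0.19,0.014,0,0,0,-1.5],
    [0.23,0.017,0,0,0,-1.8],
    [0.27,0.02,0,0,0,-2.2],
    [0.31,0.023,0,0,0,-2.5],
    [0.35,0.026,0,0,0,-2.8],
    [0.39,0.029,0,0,0,-3.2],
    [0.43,0.032,0,0,0,-3.5],
    [0.452,0.033,0,0,0,-3.7]
  ]
}}

```text
clock: 14.85
tool_pos: [0.4529, 0.0531, 0.193]
eef_rot: [0.673, 0.74, -0.001, -0.002]
contact_force: [-0.1, 0.1, -2.3]
opening: 0.175
```

{"name": "carry_out", "arguments": {
  "commands": [
    [0,0,0.02,0,0,0],
    [0,0,0.04,0,0,0],
    [0,0,0.055,0,0,0],
    [0,0,0.06,0,0,0],
    [0,0,0.06,0,0,0]
  ]
}}

```text
clock: 15.35
tool_pos: [0.4528, 0.0491, 0.1332]
eef_rot: [0.675, 0.738, -0.002, -0.001]
contact_force: [0.1, 0.1, -2.0]
opening: 0.177
```

Run:
```python
from h import *
s=r.snapshot('side');save(s,'side9')
q=r.snapshot('top');save(q,'top9')
print([(n,[(np.round(d['xyz'],3).tolist(),d['p']) for d in r.spot_point(i,'screen')]) for n,i in(('side',s),('top',q))])
plan(.4535,.0512,.097,95.1)
a=q['img'][145:290,240:400];cv2.imwrite('pics/c9.png',cv2.convertScaleAbs(cv2.resize(a,None,fx=4.1,fy=4.1,interpolation=cv2.INTER_CUBIC),alpha=1.4))
a=cv2.imread('pics/side8.png')[190:310,240:410];cv2.imwrite('pics/c8.png',cv2.resize(a,None,fx=4.5,fy=4.5,interpolation=cv2.INTER_CUBIC))
for o in([0,0,0],[0,.065,0],[0,-.065,0],[-.045,.065,0],[.045,-.065,0],[.045,.065,0],[-.045,-.065,0]):
    print(o,np.round((proj(s,R.from_euler('z',5.1,degrees=True).apply(o)+[.5153,.0567,.09])-[240,190])*4.5))
```

```text
[('side', [([0.515, 0.054, 0.13], 0.91), ([0.687, 0.309, 0.001], 0.22)]), ('top', [([0.515, 0.055, 0.129], 0.73)])]
t 15.55 p [0.4546 0.0494 0.1352] q [6.748e-01 7.380e-01 3.000e-04 2.000e-04] F [ 0.2  0.3 -2.8] op 0.178
-> [0.0019, -0.001, 0.0382] [0.0, -0.0, 0.0]
[0, 0, 0] [386. 219.]
[0, 0.065, 0] [330. 297.]
[0, -0.065, 0] [437. 148.]
[-0.045, 0.065, 0] [406. 328.]
[0.045, -0.065, 0] [368. 123.]
[0.045, 0.065, 0] [256. 267.]
[-0.045, -0.065, 0] [509. 174.]
```

View pics/c9.png

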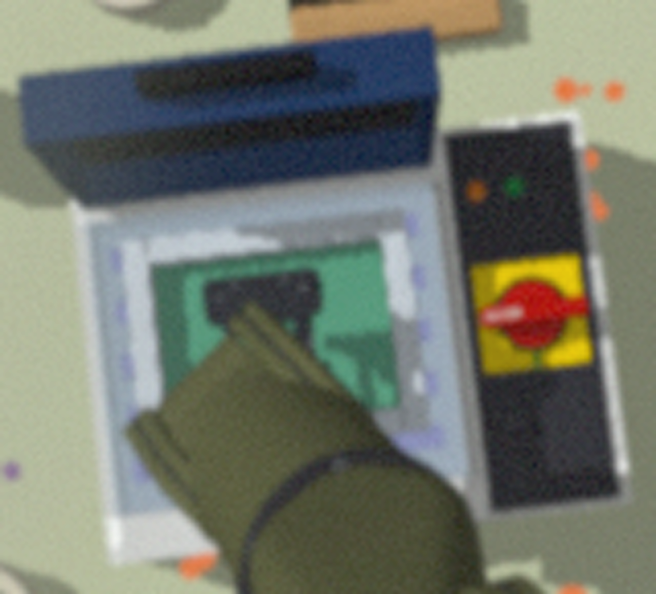

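View pics/c8.png

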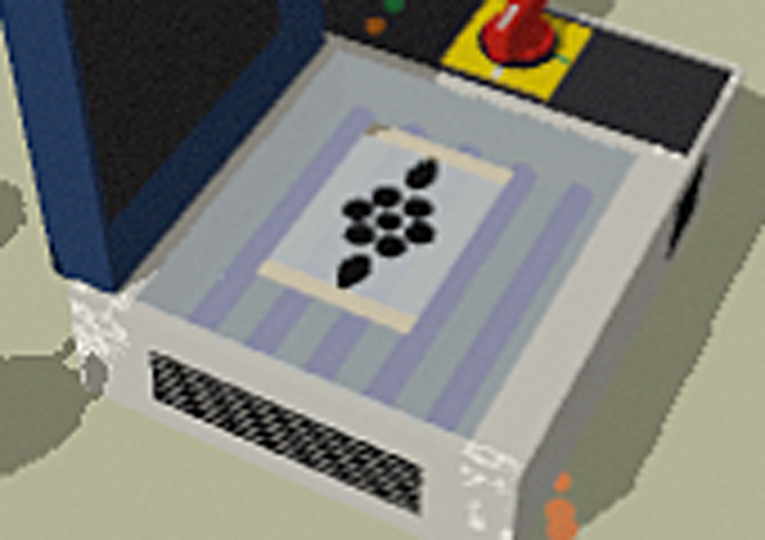

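View pics/side9.png

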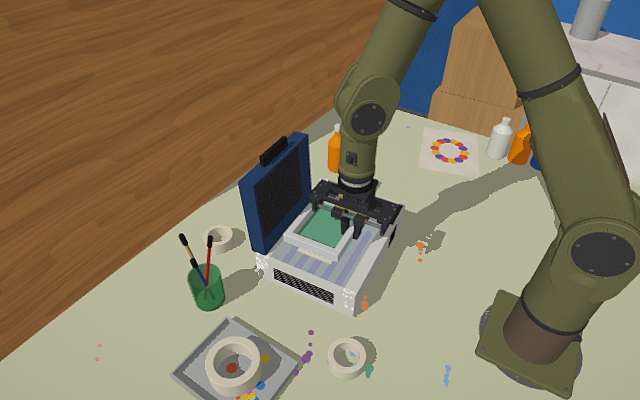

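The screen hovers level, parallel to the hinge; the film centre in the side crop is at (388,221) against (386,219) predicted. Lowering slowly.

{"name": "carry_out", "arguments": {
  "commands": [
    [0.002,-0.001,0.008,0,0,0],
    [0.002,-0.002,0.016,0,0,0],
    [0.002,-0.002,0.024,0,0,0],
    [0.002,-0.002,0.029,0,0,0],
    [0.002,-0.002,0.032,0,0,0],
    [0.002,-0.002,0.034,0,0,0],
    [0.002,-0.002,0.035,0,0,0],
    [0.002,-0.002,0.035,0,0,0]
  ]
}}

```text
clock: 16.35
tool_pos: [0.4523, 0.0512, 0.0998]
eef_rot: [0.675, 0.738, 0.0, 0.0]
contact_force: [0.1, -0.2, -2.8]
opening: 0.181
```

Run:
```python
from h import *
plan(.453,.0512,.095,95.1)
```

```text
t 16.35 p [0.4523 0.0512 0.0998] q [6.747e-01 7.381e-01 0.000e+00 1.000e-04] F [ 0.1 -0.2 -2.8] op 0.181
-> [-0.0001, 0.0007, 0.0048] [0.0, 0.0, 0.0]
```

{"name": "carry_out", "arguments": {
  "commands": [
    [0,0.001,0.002,0,0,0],
    [0,0.001,0.003,0,0,0],
    [0,0.001,0.004,0,0,0],
    [0,0.001,0.0045,0,0,0],
    [0,0.001,0.0045,0,0,0]
  ]
}}

```text
clock: 16.85
tool_pos: [0.4532, 0.0513, 0.0953]
eef_rot: [0.675, 0.738, -0.0, 0.0]
contact_force: [0.3, 0.4, -3.7]
opening: 0.178
```

{"name": "carry_out", "arguments": {
  "commands": [
    [0,0,0.0005,0,0,0],
    [0,0,0.0008,0,0,0]
  ]
}}

```text
clock: 17.05
tool_pos: [0.4532, 0.0513, 0.0948]
eef_rot: [0.675, 0.738, 0.0, 0.0]
contact_force: [-1.5, -0.7, 7.3]
opening: 0.178
```

Touched down (7 N). Release.

{"name": "carry_out", "arguments": {
  "commands": [
    [0,0,0,0,0,0],
    [0,0,0,0,0,0],
    [0,0,0,0,0,0],
    [0,0,0,0,0,0]
  ],
  "fingers": 150
}}

```text
clock: 17.45
tool_pos: [0.4534, 0.0514, 0.0945]
eef_rot: [0.675, 0.738, 0.0, 0.0]
contact_force: [-0.7, -0.8, -0.2]
opening: 0.409
```

{"name": "carry_out", "arguments": {
  "commands": [
    [0,0,-0.02,0,0,0],
    [0,0,-0.05,0,0,0],
    [0,0,-0.1,0,0,0],
    [0,0,-0.15,0,0,0],
    [0,0,-0.2,0,0,0],
    [0,0,-0.25,0,0,0],
    [-0.05,0,-0.28,0,0,0],
    [-0.1,0,-0.28,0,0,0],
    [-0.15,0,-0.28,0,0,0],
    [-0.2,0,-0.28,0,0,0]
  ]
}}

```text
clock: 18.45
tool_pos: [0.4702, -0.1426, 0.375]
eef_rot: [0.675, 0.738, 0.0, 0.001]
contact_force: [1.4, -0.6, -0.6]
opening: 0.414
```

Run:
```python
from h import *
s=r.snapshot('side');save(s,'side10')
q=r.snapshot('top');save(q,'top10')
for n,i in(('side',s),('top',q)):
  for l in('screen','lid_hinge','lid_top','switch_grip','tape','tray'):
    print(n,l,[(np.round(d['xyz'],3).tolist(),round(d['p'],2)) for d in r.spot_point(i,l)][:2])
st()
a=q['img'][145:290,240:400];cv2.imwrite('pics/c10.png',cv2.convertScaleAbs(cv2.resize(a,None,fx=4.1,fy=4.1,interpolation=cv2.INTER_CUBIC),alpha=1.4))
for i,k in((s,'side'),(q,'top')):
 for yaw in(5.1,):
  print(k,[np.round(proj(i,R.from_euler('z',yaw,degrees=True).apply(o)+[.5149,.0567,.114]),1).tolist() for o in([.07,.09,0],[.07,-.09,0],[-.07,-.09,0],[-.07,.09,0])])
a=s['img'][130:310,230:410];cv2.imwrite('pics/c10s.png',cv2.resize(a,None,fx=3.3,fy=3.3,interpolation=cv2.INTER_CUBIC))
```

```text
side screen [([0.512, 0.056, 0.093], 0.75)]
side lid_hinge [([0.618, 0.066, 0.086], 0.95), ([0.713, -0.328, 0.001], 0.47)]
side lid_top [([0.666, 0.07, 0.271], 0.72)]
side switch_grip [([0.529, -0.115, 0.121], 0.77)]
side tape [([0.33, 0.266, 0.001], 0.78), ([0.795, 0.157, 0.002], 0.77)]
side tray [([0.508, 0.418, -0.002], 0.81)]
top screen [([0.513, 0.056, 0.09], 0.72)]
top lid_hinge []
top lid_top [([0.667, 0.068, 0.274], 0.67)]
top switch_grip [([0.525, -0.114, 0.12], 0.51)]
top tape [([0.511, 0.414, 0.003], 0.72), ([0.798, 0.159, -0.001], 0.7)]
top tray [([0.51, 0.416, -0.002], 0.69)]
t 19.15 p [ 0.4705 -0.1402  0.3745] q [ 6.744e-01  7.384e-01 -0.000e+00  1.000e-04] F [-0.9  0.7 -0. ] op 0.414
side [[282.1, 245.7], [317.9, 202.0], [366.8, 219.1], [335.8, 267.5]]
top [[269.9, 205.7], [336.9, 197.9], [343.3, 250.4], [275.4, 258.2]]
```

View pics/c10.png

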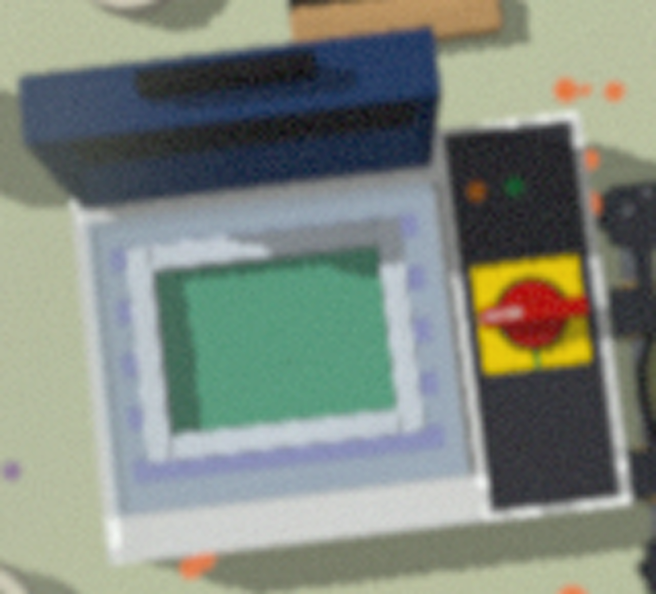

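View pics/c10s.png

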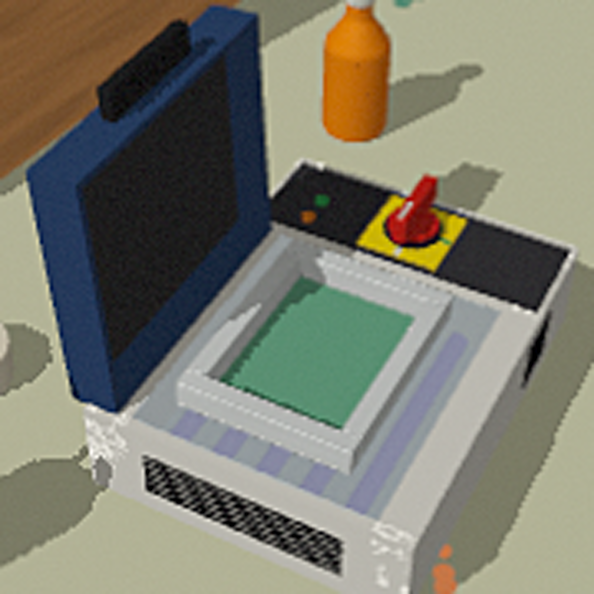

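The screen sits inside the stripes, square: top-crop corners (127,247), (405,215), (423,432), (150,462), within ~2 mm of the ideal. Now going behind the lid with closed fingers.

Run:
```python
from h import *
plan(.706,.0738,.39,95.1)
for f in np.arange(1.62,-.01,-.09):
    print(round(f,2),np.round([-.185*np.cos(f)+.04*np.sin(f)+.0175,.09+.185*np.sin(f)+.04*np.cos(f)],4))
```

```text
t 19.15 p [ 0.4705 -0.1402  0.3745] q [ 6.744e-01  7.384e-01 -0.000e+00  1.000e-04] F [-0.9  0.7 -0. ] op 0.414
-> [0.1918, 0.2539, -0.0155] [0.0, 0.0, 0.1]
1.62 [0.0666 0.2728]
1.53 [0.0499 0.2765]
1.44 [0.033  0.2786]
1.35 [0.016  0.2793]
1.26 [-0.001   0.2784]
1.17 [-0.0178  0.2759]
1.08 [-0.0344  0.272 ]
0.99 [-0.0506  0.2666]
0.9 [-0.0662  0.2598]
0.81 [-0.0811  0.2516]
0.72 [-0.0952  0.2421]
0.63 [-0.1084  0.2313]
0.54 [-0.1206  0.2194]
0.45 [-0.1317  0.2065]
0.36 [-0.1415  0.1926]
0.27 [-0.1501  0.1779]
0.18 [-0.1573  0.1625]
0.09 [-0.1632  0.1465]
-0.0 [-0.1675  0.13  ]
```

{"name": "carry_out", "arguments": {
  "commands": [
    [0.192,0.256,-0.016,0,0,0],
    [0.192,0.256,-0.016,0,0,0],
    [0.192,0.256,-0.016,0,0,0],
    [0.192,0.256,-0.016,0,0,0],
    [0.192,0.256,-0.016,0,0,0],
    [0.192,0.256,-0.016,0,0,0],
    [0.192,0.256,-0.016,0,0,0],
    [0.192,0.256,-0.016,0,0,0],
    [0.192,0.256,-0.016,0,0,0],
    [0.192,0.256,-0.016,0,0,0]
  ],
  "fingers": 255,
  "grip_force": 20
}}

```text
clock: 20.15
tool_pos: [0.7077, 0.0717, 0.3908]
eef_rot: [0.675, 0.738, -0.001, 0.001]
contact_force: [-0.4, 0.4, 0.6]
opening: 0.006
```

Run:
```python
from h import *
plan(.706,.0738,.28,95.1)
print(np.round(r.get_state()['q'],2))
s=r.snapshot('side');save(s,'side11')
```

```text
t 20.15 p [0.7077 0.0717 0.3908] q [ 6.753e-01  7.375e-01 -6.000e-04  5.000e-04] F [-0.4  0.4  0.6] op 0.006
-> [0.0024, -0.0015, 0.1108] [-0.0, 0.1, -0.1]
[ 0.03  0.74 -0.48  1.    0.32  1.46 -0.29]
```

View pics/side11.png

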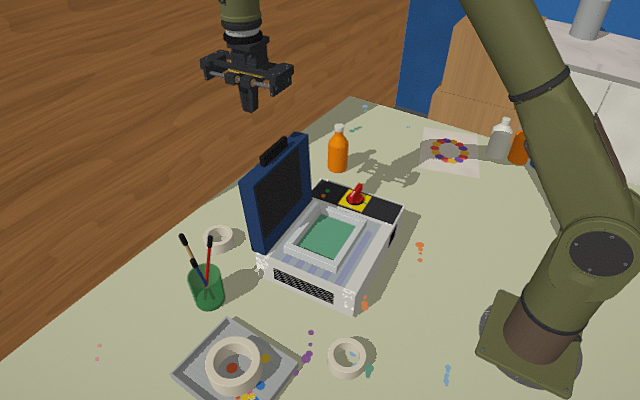

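{"name": "carry_out", "arguments": {
  "commands": [
    [0.002,0,0.03,0,0,0],
    [0.002,0,0.06,0,0,0],
    [0.002,0,0.09,0,0,0],
    [0.002,0,0.112,0,0,0],
    [0.002,0,0.112,0,0,0],
    [0.002,0,0.112,0,0,0]
  ]
}}

```text
clock: 20.8
tool_pos: [0.7081, 0.0744, 0.2796]
eef_rot: [0.675, 0.738, 0.0, 0.0]
contact_force: [0.4, -0.5, -0.3]
opening: 0.003
```

Run:
```python
from h import *
s=r.snapshot('side');save(s,'side12')
plan(.706,.0738,.28,95.1)
a=s['img'][60:260,180:380];cv2.imwrite('pics/c12.png',cv2.resize(a,None,fx=3,fy=3))
```

```text
t 20.85 p [0.7087 0.075  0.2804] q [0.6751 0.7377 0.001  0.0008] F [ 0.4 -0.3  1. ] op 0.005
-> [-0.0009, -0.0028, 0.0004] [0.2, -0.0, -0.0]
```

View pics/c12.png

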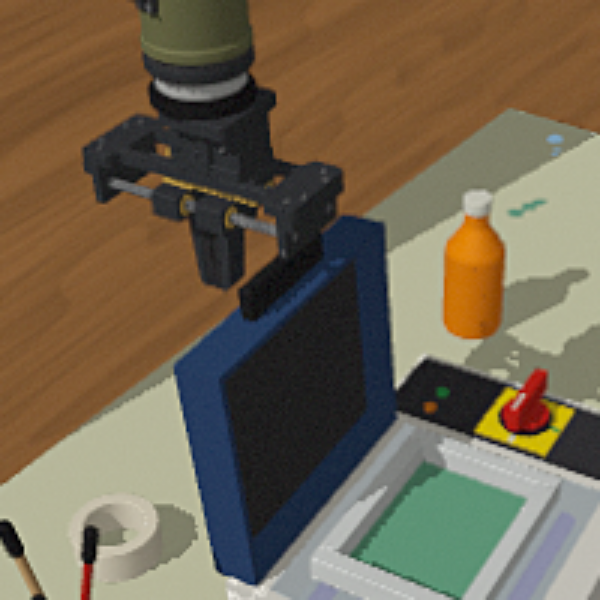

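The closed fingers (crop 215,285) are behind the lid with the body clear above the pull lip. Pushing slowly forward.

{"name": "carry_out", "arguments": {
  "commands": [
    [-0.001,-0.01,0,0,0,0],
    [-0.001,-0.02,0,0,0,0],
    [-0.001,-0.026,0,0,0,0],
    [-0.001,-0.034,0,0,0,0],
    [-0.001,-0.042,0,0,0,0],
    [-0.001,-0.051,0,0,0,0]
  ]
}}

```text
clock: 21.45
tool_pos: [0.6622, 0.0705, 0.2827]
eef_rot: [0.675, 0.738, 0.006, 0.004]
contact_force: [6.7, -0.7, 5.8]
opening: 0.002
```

Run:
```python
from h import *
s=r.snapshot('side');save(s,'side13')
st()
a=s['img'][60:260,180:380];cv2.imwrite('pics/c13.png',cv2.resize(a,None,fx=3,fy=3))
```

```text
t 21.5 p [0.6603 0.0704 0.2826] q [0.675  0.7378 0.0046 0.0035] F [ 3.9 -0.1  4.5] op 0.004
```

View pics/c13.png

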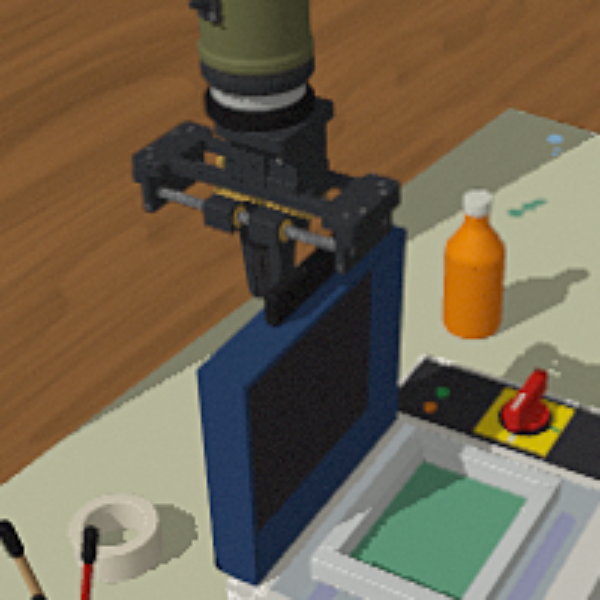

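{"name": "carry_out", "arguments": {
  "commands": [
    [0,-0.008,0.001,0,0,0],
    [0,-0.017,0.002,0,0,0],
    [0,-0.025,0.003,0,0,0],
    [0,-0.034,0.004,0,0,0],
    [0,-0.042,0.005,0,0,0],
    [0,-0.051,0.006,0,0,0],
    [0,-0.059,0.007,0,0,0],
    [0,-0.067,0.009,0,0,0],
    [0,-0.076,0.011,0,0,0],
    [0,-0.084,0.013,0,0,0],
    [0,-0.092,0.016,0,0,0],
    [0,-0.1,0.019,0,0,0]
  ]
}}

```text
clock: 22.7
tool_pos: [0.5601, 0.0616, 0.262]
eef_rot: [0.675, 0.738, 0.003, 0.002]
contact_force: [1.5, -0.8, 4.3]
opening: 0.01
```

Run:
```python
from h import *
s=r.snapshot('side');save(s,'side14')
q=st();d=np.array(q['tool_pos'])[:2]-[.6165,.0658];print('u',d@[.996,.0889],'v',d@[-.0889,.996])
a=s['img'][60:310,180:430];cv2.imwrite('pics/c14.png',cv2.resize(a,None,fx=2.4,fy=2.4))
```

```text
t 22.75 p [0.5582 0.0614 0.2612] q [0.6747 0.7381 0.0018 0.0014] F [0.9 0.4 2.8] op 0.002
u -0.05842233890506034 v 0.0007885103399369182
```

View pics/c14.png

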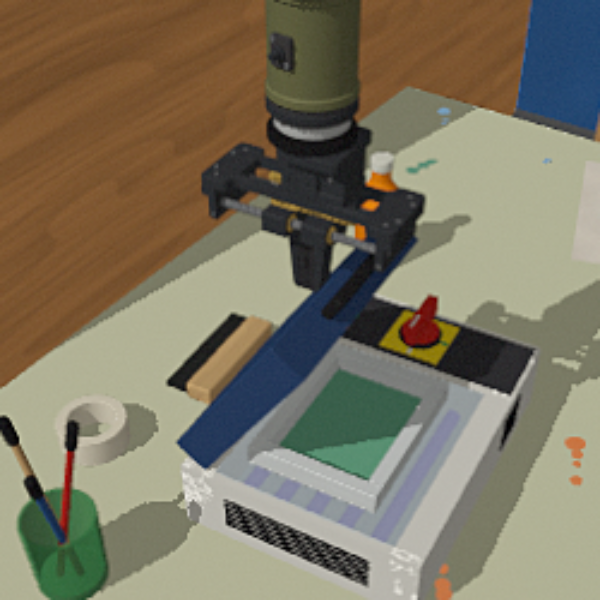

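The lid follows smoothly, about 0.9 rad (contact ~4 N). Continuing down the arc.

{"name": "carry_out", "arguments": {
  "commands": [
    [0,-0.0075,0.003,0,0,0],
    [0,-0.015,0.006,0,0,0],
    [0,-0.0225,0.0105,0,0,0],
    [0,-0.0295,0.015,0,0,0],
    [0,-0.0365,0.02,0,0,0],
    [0,-0.0435,0.025,0,0,0],
    [0,-0.05,0.031,0,0,0],
    [0,-0.056,0.0365,0,0,0],
    [0,-0.062,0.0425,0,0,0],
    [0,-0.0675,0.049,0,0,0],
    [0,-0.073,0.0555,0,0,0],
    [0,-0.078,0.062,0,0,0]
  ]
}}

```text
clock: 23.95
tool_pos: [0.4793, 0.0538, 0.1967]
eef_rot: [0.675, 0.738, -0.0, -0.0]
contact_force: [0.0, -0.2, 3.3]
opening: 0.009
```

Run:
```python
from h import *
q=st();d=np.array(q['tool_pos'])[:2]-[.6165,.0658];print('u',d@[.996,.0889],'v',d@[-.0889,.996])
```

```text
t 23.95 p [0.4793 0.0538 0.1967] q [ 6.747e-01  7.381e-01 -4.000e-04 -2.000e-04] F [ 0.  -0.2  3.3] op 0.009
u -0.137756527745311 v 0.00020610253938046618
```

{"name": "carry_out", "arguments": {
  "commands": [
    [0,-0.005,0.0065,0,0,0],
    [0,-0.009,0.0135,0,0,0],
    [0,-0.0135,0.021,0,0,0],
    [0,-0.0175,0.028,0,0,0],
    [0,-0.0205,0.035,0,0,0],
    [0,-0.024,0.042,0,0,0],
    [0,-0.0265,0.049,0,0,0],
    [0,-0.0285,0.0545,0,0,0],
    [0,-0.03,0.0595,0,0,0],
    [0,-0.031,0.0635,0,0,0],
    [0,-0.031,0.066,0,0,0],
    [0,-0.031,0.066,0,0,0]
  ]
}}

```text
clock: 25.15
tool_pos: [0.4486, 0.0512, 0.1311]
eef_rot: [0.675, 0.738, -0.001, -0.0]
contact_force: [0.9, -0.1, 0.4]
opening: 0.005
```

{"name": "carry_out", "arguments": {
  "commands": [
    [0,0,0.001,0,0,0],
    [0,0,0.002,0,0,0],
    [0,0,0.003,0,0,0]
  ]
}}

```text
clock: 25.45
tool_pos: [0.449, 0.0512, 0.1303]
eef_rot: [0.675, 0.738, 0.0, 0.001]
contact_force: [-6.5, -1.3, 37.5]
opening: 0.007
```

The stop is met at z = 0.130 (shut height). Back off and look.

{"name": "carry_out", "arguments": {
  "commands": [
    [0,0,-0.01,0,0,0],
    [0,0,-0.03,0,0,0],
    [0,0,-0.07,0,0,0],
    [0,0,-0.1,0,0,0],
    [0,0,-0.1,0,0,0]
  ],
  "fingers": 120
}}

```text
clock: 25.95
tool_pos: [0.4514, 0.0518, 0.2317]
eef_rot: [0.675, 0.738, 0.003, 0.002]
contact_force: [0.7, 0.0, -0.1]
opening: 0.433
```

Run:
```python
from h import *
s=r.snapshot('side');save(s,'side15')
q=r.snapshot('top');save(q,'top15')
for n,i in(('side',s),('top',q)):
  for l in('lid_top','lid_hinge','switch_grip'):
    print(n,l,[(np.round(d['xyz'],3).tolist(),round(d['p'],2)) for d in r.spot_point(i,l)][:2])
plan(.527,-.113,.2,95.1)
a=q['img'][145:290,240:400];cv2.imwrite('pics/c15.png',cv2.convertScaleAbs(cv2.resize(a,None,fx=4.1,fy=4.1,interpolation=cv2.INTER_CUBIC),alpha=1.4))
a=s['img'][130:310,230:410];cv2.imwrite('pics/c15s.png',cv2.resize(a,None,fx=3.3,fy=3.3,interpolation=cv2.INTER_CUBIC))
```

```text
side lid_top [([0.433, 0.05, 0.129], 0.87)]
side lid_hinge [([0.618, 0.066, 0.089], 0.74), ([0.742, -0.032, 0.004], 0.73)]
side switch_grip [([0.529, -0.115, 0.116], 0.7)]
top lid_top []
top lid_hinge []
top switch_grip [([0.527, -0.112, 0.118], 0.54)]
t 26.35 p [0.4486 0.0512 0.2276] q [ 6.746e-01  7.382e-01 -8.000e-04 -6.000e-04] F [ 0.5 -0.3 -0.2] op 0.524
-> [-0.1706, 0.0633, 0.0275] [-0.1, 0.0, 0.1]
```

View pics/c15.png

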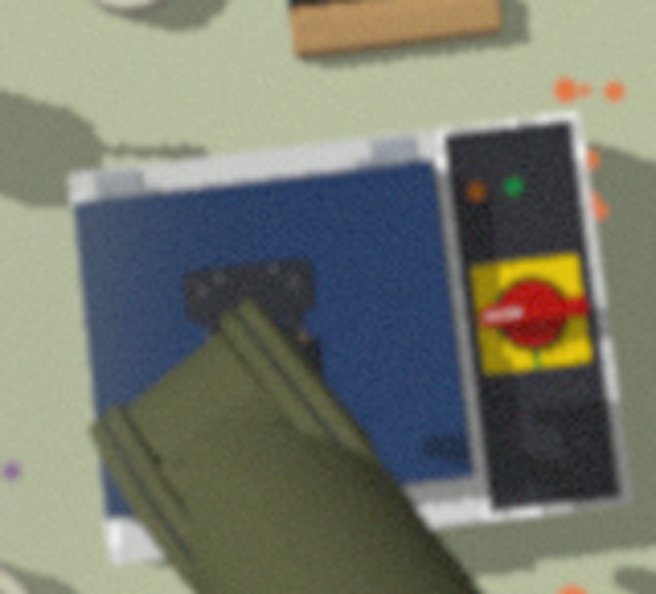

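View pics/c15s.png

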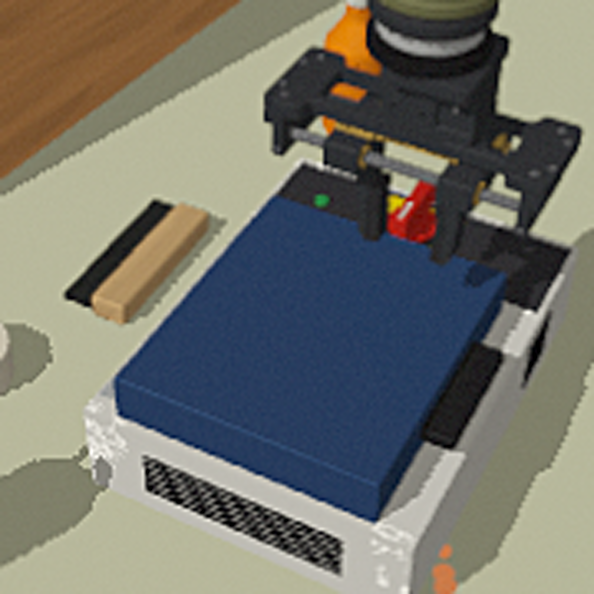

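Lid fully shut (lid_top read at z ≈ 0.129 vs 0.130). Now over to the handle.

{"name": "carry_out", "arguments": {
  "commands": [
    [-0.04,0.016,0,0,0,0],
    [-0.08,0.03,0,0,0,0],
    [-0.12,0.045,0,0,0,0],
    [-0.155,0.058,0,0,0,0],
    [-0.17,0.063,0,0,0,0],
    [-0.17,0.063,0.03,0,0,0],
    [-0.17,0.063,0.05,0,0,0],
    [-0.17,0.063,0.05,0,0,0]
  ]
}}

```text
clock: 27.15
tool_pos: [0.5248, -0.1114, 0.1759]
eef_rot: [0.674, 0.739, -0.002, -0.003]
contact_force: [-0.2, 0.1, 0.4]
opening: 0.525
```

Run:
```python
from h import *
s=r.snapshot('side');save(s,'side16')
plan(.5275,-.113,.108,95.2)
a=s['img'][100:260,300:460];cv2.imwrite('pics/c16.png',cv2.resize(a,None,fx=3.7,fy=3.7,interpolation=cv2.INTER_CUBIC))
for o in([0,0,.13],[0,.034,.13],[0,-.034,.13]):
    print(np.round((proj(s,R.from_euler('z',5.2,degrees=True).apply(o)+[.5275,-.113,0])-[300,100])*3.7))
```

```text
t 27.2 p [ 0.526  -0.1113  0.1775] q [ 0.6741  0.7387 -0.0008 -0.0016] F [-0.6 -0.6  0.4] op 0.53
-> [-0.0019, 0.0016, 0.0694] [-0.2, -0.1, 0.0]
[206. 329.]
[187. 355.]
[224. 304.]
```

View pics/c16.png

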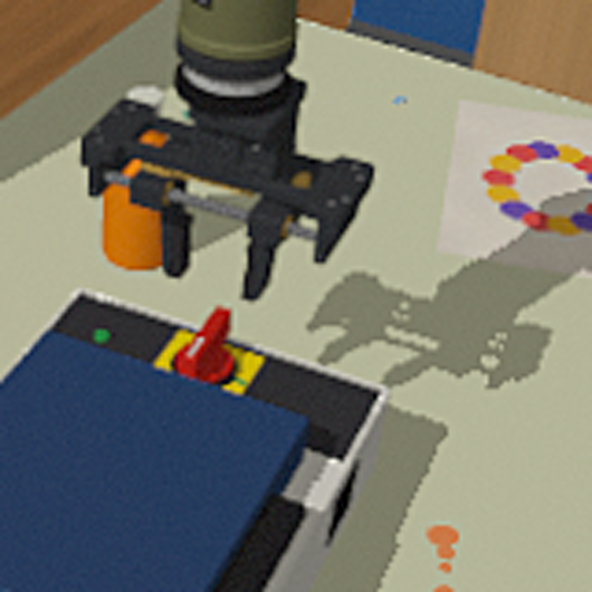

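{"name": "carry_out", "arguments": {
  "commands": [
    [-0.002,0.002,0.02,0,0,0],
    [-0.002,0.002,0.04,0,0,0],
    [-0.002,0.002,0.055,0,0,0],
    [-0.002,0.002,0.064,0,0,0],
    [-0.002,0.002,0.068,0,0,0],
    [-0.002,0.002,0.069,0,0,0]
  ]
}}

```text
clock: 27.8
tool_pos: [0.5297, -0.1139, 0.1099]
eef_rot: [0.675, 0.738, 0.0, 0.0]
contact_force: [0.3, -0.2, 0.2]
opening: 0.532
```

Run:
```python
from h import *
plan(.5275,-.113,.108,95.2)
```

```text
t 27.8 p [ 0.5297 -0.1139  0.1099] q [6.745e-01 7.383e-01 2.000e-04 3.000e-04] F [ 0.3 -0.2  0.2] op 0.532
-> [0.0011, -0.0021, 0.0019] [0.0, 0.0, -0.0]
```

{"name": "carry_out", "arguments": {
  "commands": [
    [0.001,-0.002,0.001,0,0,0],
    [0.001,-0.002,0.001,0,0,0],
    [0.001,-0.002,0.001,0,0,0],
    [0.001,-0.002,0.001,0,0,0],
    [0.001,-0.002,0.001,0,0,0],
    [0.001,-0.002,0.001,0,0,0],
    [0.001,-0.002,0.001,0,0,0],
    [0.001,-0.002,0.001,0,0,0]
  ],
  "fingers": 255,
  "grip_force": 30
}}

```text
clock: 28.6
tool_pos: [0.528, -0.1135, 0.1088]
eef_rot: [0.675, 0.738, 0.001, 0.001]
contact_force: [2.6, -0.3, 2.6]
opening: 0.159
```

Run:
```python
from h import *
plan(.5275,-.113,.108,5.2)
print(np.round(r.get_state()['q'],2),np.round(r.get_state()['moment'],2))
```

```text
t 28.6 p [ 0.528  -0.1135  0.1088] q [6.747e-01 7.381e-01 5.000e-04 6.000e-04] F [ 2.6 -0.3  2.6] op 0.159
-> [0.0005, -0.0005, 0.0008] [0.1, -0.1, 89.9]
[ 0.35  0.8  -0.38  1.93  0.56  0.52 -0.33] [-0.15 -0.43  0.03]
```

Gripped at 14 mm with little side force. Turning clockwise.

{"name": "carry_out", "arguments": {
  "commands": [
    [0,0,0,0,0,5],
    [0,0,0,0,0,11],
    [0,0,0,0,0,18],
    [0,0,0,0,0,25],
    [0,0,0,0,0,32],
    [0,0,0,0,0,39],
    [0,0,0,0,0,46]
  ]
}}

```text
clock: 29.3
tool_pos: [0.527, -0.1132, 0.1088]
eef_rot: [0.91, 0.414, -0.0, -0.0]
contact_force: [0.2, 1.2, 4.4]
opening: 0.155
```

Run:
```python
from h import *
plan(.528,-.1135,.1088,5.2)
print(np.round(r.get_state()['moment'],2))
```

```text
t 29.3 p [ 0.527  -0.1132  0.1088] q [ 9.104e-01  4.137e-01 -2.000e-04 -1.000e-04] F [0.2 1.2 4.4] op 0.155
-> [0.0004, 0.001, 0.0] [-0.0, 0.0, 43.7]
[0.09 0.23 0.05]
```

{"name": "carry_out", "arguments": {
  "commands": [
    [0,0,0,0,0,7],
    [0,0,0,0,0,14],
    [0,0,0,0,0,21],
    [0,0,0,0,0,28],
    [0,0,0,0,0,35],
    [0,0,0,0,0,41],
    [0,0,0,0,0,43.5],
    [0,0,0,0,0,43.5]
  ]
}}

```text
clock: 30.1
tool_pos: [0.5266, -0.1123, 0.1088]
eef_rot: [0.999, 0.049, -0.001, -0.001]
contact_force: [-0.6, 2.4, 5.7]
opening: 0.155
```

Run:
```python
from h import *
plan(.528,-.1135,.1088,5.2)
print(np.round(r.get_state()['moment'],2))
```

```text
t 30.1 p [ 0.5266 -0.1123  0.1088] q [ 9.988e-01  4.880e-02 -6.000e-04 -6.000e-04] F [-0.6  2.4  5.7] op 0.155
-> [0.0013, 0.0013, -0.0] [-0.1, 0.1, 0.4]
[ 0.33  0.33 -0.15]
```

Released with a small opening, then straight up and aside.

{"name": "carry_out", "arguments": {
  "commands": [
    [0,0,0,0,0,0],
    [0,0,0,0,0,0],
    [0,0,0,0,0,0],
    [0,0,0,0,0,0]
  ],
  "fingers": 175
}}

```text
clock: 30.5
tool_pos: [0.527, -0.1137, 0.1083]
eef_rot: [0.999, 0.049, -0.0, 0.0]
contact_force: [-0.2, 0.5, 0.8]
opening: 0.315
```

{"name": "carry_out", "arguments": {
  "commands": [
    [0,0,-0.02,0,0,0],
    [0,0,-0.05,0,0,0],
    [0,0,-0.1,0,0,0],
    [0,0,-0.15,0,0,0],
    [0,0,-0.2,0,0,0],
    [0,0.05,-0.22,0,0,0],
    [-0.02,0.1,-0.22,0,0,0],
    [-0.03,0.15,-0.22,0,0,0],
    [-0.04,0.2,-0.22,0,0,0],
    [-0.04,0.25,-0.22,0,0,0],
    [-0.04,0.25,-0.22,0,0,0]
  ]
}}

```text
clock: 31.6
tool_pos: [0.509, -0.3739, 0.3279]
eef_rot: [0.999, 0.044, -0.001, 0.002]
contact_force: [-0.6, 0.2, -0.8]
opening: 0.314
```

Run:
```python
from h import *
st()
s=r.snapshot('side');save(s,'side17')
q=r.snapshot('top');save(q,'top17')
for n,i in(('side',s),('top',q)):
  for l in('lid_top','tape','tray','switch_grip','paint_bottle','brush_jar','squeegee'):
    print(n,l,[(np.round(d['xyz'],3).tolist(),round(d['p'],2)) for d in r.spot_point(i,l)][:3])
a=s['img'][130:310,230:410];cv2.imwrite('pics/c17s.png',cv2.resize(a,None,fx=3.3,fy=3.3,interpolation=cv2.INTER_CUBIC))
a=q['img'][110:330,160:510];cv2.imwrite('pics/c17.png',cv2.resize(a,None,fx=2.28,fy=2.28,interpolation=cv2.INTER_CUBIC))
```

```text
t 31.6 p [ 0.509  -0.3739  0.3279] q [ 0.999   0.0444 -0.0011  0.0024] F [-0.6  0.2 -0.8] op 0.314
side lid_top [([0.431, 0.05, 0.131], 0.69)]
side tape [([0.791, 0.159, 0.002], 0.95), ([0.509, 0.412, 0.005], 0.76), ([0.327, 0.269, 0.002], 0.68)]
side tray [([0.507, 0.418, -0.002], 0.59)]
side switch_grip [([0.53, -0.112, 0.119], 0.64)]
side paint_bottle [([0.711, -0.326, -0.001], 0.7)]
side brush_jar [([0.684, 0.308, -0.0], 0.83)]
side squeegee [([0.74, -0.029, 0.003], 0.78)]
top lid_top [([0.431, 0.046, 0.132], 0.64)]
top tape [([0.513, 0.415, 0.002], 0.97), ([0.33, 0.263, -0.004], 0.82), ([0.796, 0.16, -0.004], 0.66)]
top tray [([0.507, 0.416, -0.002], 0.59)]
top switch_grip [([0.528, -0.114, 0.118], 0.73)]
top paint_bottle [([0.708, -0.327, 0.002], 0.55)]
top brush_jar [([0.686, 0.308, -0.001], 0.71)]
top squeegee [([0.745, -0.03, 0.001], 0.7)]
```

View pics/c17s.png

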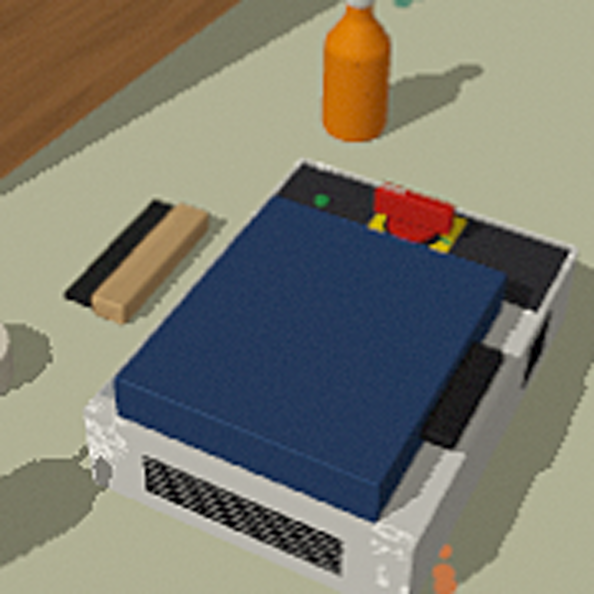

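View pics/c17.png

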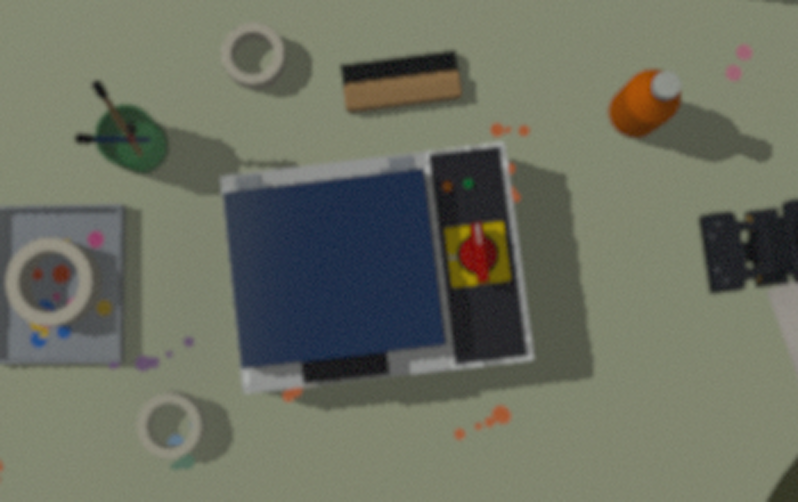

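The lid is shut, the handle lies at right angles to the hinge (top crop 478,252), the tape is in the tray (50,280), and the other things haven't moved. Handing in.

{"name": "carry_out", "arguments": {
  "commands": [
    [0,0,0,0,0,0],
    [0,0,0,0,0,0],
    [0,0,0,0,0,0]
  ]
}}

```text
clock: 32.7
tool_pos: [0.512, -0.3662, 0.3285]
eef_rot: [0.999, 0.049, 0.0, 0.0]
contact_force: [-0.3, -0.2, -0.3]
opening: 0.31
```

```bash
python3 -c "
from h import *
st();print(r.finish_job())"
```

```text
t 32.7 p [ 0.512  -0.3662  0.3285] q [0.9988 0.0492 0.     0.    ] F [-0.3 -0.2 -0.3] op 0.31
the job is handed in; nothing more can be done
None
```

I did the whole job in the order asked and handed it in at 32.7 s; no verdict was given.

- **Tape:** the large roll from the glass lies flat in the tray, and both the top and side views show it there.
- **Screen:** I set it down on the film under control, touching at about 7 N. Before the lid closed, its corners were within about 2 mm of centred and it lay square to the artwork. The lid now covers it, so I could not check it again.
- **Lid:** I pushed it shut with closed fingers at about 3–9 N. The last press against the stop reached about 38 N at the fingertips, firmer than it needed to be. That is not the arm or gripper body, and it is well below the 120 N wrist limit. The outer face reads 0.129–0.132 m high, against 0.130 m for fully shut.
- **Handle:** I turned it a quarter turn clockwise after the lid was shut. It stayed at ON after I let go and moved the arm away.
- **Left alone:** the bottle, jar, squeegee and the two smaller tape rolls read at the same places as at the start, within the networks' few millimetres. The robot is touching nothing.

The estimates of the film's position from the two cameras differed by about 2 mm in x, so I aimed between them. No check failed.

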